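Fold down the caddy's writing flap on its slide-out supports and dock the remote

TASK

First pull both slide-out supports of the charcoal caddy all the way out while its front flap is still up, then lower the flap gently onto them without letting it drop. Then take the silver remote out of its slot rack, lay it down flat on the cabinet top with its buttons up and let go, and finally take it again across its width and press it fully home, buttons up and lying flat, into the recess of matching outline on the flap. Leave the mug, stylus, glass dish and coin box where they are, and let go of everything at the end.

Things in the scene. Friction and masses are not known exactly. Their poses are not given: they have to be found in the camera images.
- caddy: Two-tier charcoal caddy, fixed, 250 wide (y), 210 deep, 216 high. Origin: on the cabinet top, mid-width, straight under the flap's hinge line at its front. x points to its back, away from the robot, y along its width to the left, z up. The flap stands at its front; behind the flap's top edge, from x = 85 mm back, lies the top tray (rim 216 mm high) with the glass dish and coin box.
- support_left (a joint): Left (caddy's +y) slide-out support under the flap: bar 20 wide, 24 high (67 to 91 mm above the cabinet top), 98 mm from the caddy's middle. Value in m: 0 pushed in, grows as pulled along the caddy's -x, 0.085 is fully out at a hard stop. Pushed in, its nose sticks out 57 mm from the caddy; its last 8 mm widen to 28. About 1.2 N friction, stays where left. Without both supports the flap sags.
- support_right (a joint): Right (-y of the caddy) support, mirror twin of the left one.
- support_left_nose (a point): Point on top of the left support's nose (91 mm above the cabinet top), 26 mm behind its front end; moves with it. 20 mm wide here, with free space both sides.
- support_right_nose (a point): The same point on the right support.
- flap (a joint): Drop-front writing flap, 230 wide, 171 from hinge to free edge, 8 thick, 0.30 kg, hinged along its lower edge (parallel to the caddy's y). Value in rad: 0 closed, leaning 0.35 back from upright, kept so by its weight; grows as the free edge swings over toward the robot (caddy's -x). Past upright (0.35) it falls unless held. 1.92 is level, on both pulled-out supports; without them it sags to 2.3.
- flap_hinge (a point): Middle of the flap's hinge line, 95 mm above the cabinet top.
- flap_bar (a point): Middle of the round grip bar (12 mm thick, 110 mm free length, parallel to the hinge) along the flap's free edge, 165 mm from the hinge. Between it and the panel is a hand hole 33 x 110 mm, so fingers can straddle the bar. A pinched bar can turn between the fingers as the flap swings. Moves with the flap.
- remote: Silver remote, T-like outline 160 long, 24 thick, about 0.14 kg: head 50 long, 56 wide (x 30 to 80), handle 110 long, 44 wide (x -80 to 30). Origin: mid length and width, on its back face; x to the head end, y across, z out of the button face. Starts standing on a long edge in the rack: its y up, z to the rack's +x, x to the rack's +y; origin 33 mm up, handle's upper edge 55, head's 61 mm up.
- remote_head (a point): Point on the remote's back face, in the middle of its head, 55 mm from its origin.
- recess (a point): Floor centre of the remote's recess in the flap's inner face (up when lowered, then 99 mm above the cabinet top), 65 mm from the hinge, running along it. Remote's outline with 4 mm clearance each side, 10 deep; its long sides are cut away for fingers from 20 mm (head side) to 40 mm (handle side) of this point. The remote's origin belongs here, buttons up. Moves with the flap.
- recess_head (a point): Point on the recess floor, in the middle of its wider head part, 55 mm from point recess, toward the caddy's -y.
- rack: Low charcoal slot rack, fixed, 88 x 190 mm, left or right of the caddy. Origin: on the cabinet top, middle of the remote's slot; slot along y, 28 wide, walls 27 high, floor at 5 mm (under the handle 11). The stylus trough, 17 high, runs along its -x side, 36 mm away. 80 to 200 mm behind the rack along +x of the room (away from the robot), the cabinet top is free for laying the remote down.
- stylus: Blue pen-shaped stylus, 150 long, 12 thick, lying in the rack's trough. Origin: its underside, mid-length. Leave alone.
- mug: White mug, 76 across, 85 high, on the other side of the caddy from the rack. Origin: centre of its underside. Leave alone.
- dish: Round glass dish, 88 across, 28 high, on the caddy's top tray. Origin: centre of its underside. Leave alone.
- coin_box: White coin box with a press latch, 55 x 80 x 36, on the caddy's top tray. Origin: centre of its underside. Leave alone.
There are look-alikes about, which are no part of the job. What is meant by the remote is not turquoise, and is the smaller of those in its own colour.

How it is judged:
On the way, in this order (a step that is already met when the one before it is completed fails the run):
1. both supports are pulled fully out (within 10 mm) while the flap is still up (value of joint each of support_left, support_right above 0.075 m and value of joint flap below 0.3 rad), for 0.1 s.
2. the flap lies level on both supports, at rest (value of joint each of support_left, support_right above 0.075 m and value of joint flap between 1.86 and 1.98 rad and contact force between flap and the fingers below 0.1 N), for 0.2 s.
3. the remote lies flat on the cabinet top, buttons up, let go (height (world z) of remote below 0.012 m and angle between remote's own z axis and vertical below 0.12 rad and contact force between remote and the fingers below 0.1 N and linear speed of remote below 0.05 m/s), for 0.15 s.
At the end, for the whole second after the job is handed in: Both supports still out (within 10 mm), the flap level on them (within 0.06 rad), the remote at rest, let go, buttons up and level (0.12 rad), down in the recess: its origin within 8 mm of the recess centre, its head within 9 mm of the recess's head (value of joint each of support_left, support_right above 0.075 m and value of joint flap between 1.86 and 1.98 rad and distance between remote and recess below 0.008 m and distance between remote_head and recess_head below 0.009 m and angle between remote's own z axis and vertical below 0.12 rad and linear speed of remote below 0.03 m/s); the robot touches nothing.
It fails at once if the flap drops (swings down faster than 4.5 rad/s) (velocity of joint flap above 4.5 rad/s).
It fails at once if the mug, stylus, glass dish or coin box is moved more than 30 mm (distance of any of mug, stylus, dish, coin_box from where it was at the start of the episode above 0.03 m).
It also fails if it takes over 72 s, if anything falls off the work surface, if the arm or the gripper's body presses on something with over 40 N, if the wrist force passes 120 N, or if a joint passes its speed limit or range.

ROBOT

A 6-joint arm with a two-finger parallel gripper is mounted at the origin on the work surface. World frame = base frame: x ahead of the robot, y to its left, z up, the work surface at z = 0. Lengths are in m, angles in rad, forces in N, time in s.
With the tool pointing down it reaches from about 0.25 to 0.725 m from the base axis. Payload 4 kg.
Tool frame: the origin (TCP) lies between the finger pads; the fingertips stand 19 mm ahead of it and the grasp point (between the pads) is the TCP; x points along the fingers, z is the direction in which the jaws open and shut, and the axes are right-handed (so a half turn about x gives the same grasp; the last joint's range is limited). The gripper opens to 85 mm and grips with 20 to 120 N. Pads are 22 mm wide; open, the fingers measure 114 mm over their backs; the gripper's body (76 mm by 85 mm) begins 54 mm behind the grasp point. The pads swing forward as they close: fully open they stand 13 mm farther back than shut.
Start: joints at [1.302, 0.241, 0.005, 1.335, 0, 1.571], TCP at [0.133, 0.482, 0.221] pointing down, gripper open.
Joint ranges: [-2.72, 2.72], [-1.05, 1.87], [-1.09, 1.28], [-1.99, 2.15], [-1.42, 1.44], [-3.14, 3.14]. Speed limits (rad/s): [2.79, 2.79, 3.14, 3.14, 3.14, 3.14].

INTERFACE

Orientations are given as a unit quaternion [x, y, z, w].
In Python, from rig import state, capture, job_done, find_in, cut_out, landmark_of gives the robot as it stands.
- The arm moves only by the tool step_arm, never from a script. Its argument "commands" is a list of rows, each an object with "gripper": the closure in counts, from 0 (fully open) to 255 (shut); "slide": the shift along the tool's x, y, z in mm, a list of three; "roll": the turn about the tool's x in rad. A call has 1 to 10 rows; each row shifts and turns the commanded pose from where the row before left it, along the tool's axes as they then stand; what a row does not reach is not made up. A row lasts 1/10 s, in which the tool goes at most 50 mm and 8.59 degrees, less where a joint would pass 70% of its speed; a pose out of reach is approached as far as the arm can. A call with a gripper value outside its range is refused whole. The fingers move at their own pace and stop on an object; "squeeze" is the grip in N (left out, the last holds). Time passes only in rows, so rows that do not move let the fingers close. It gives the time, the measured TCP pose, the force and the opening at its end, in the units of the state.
- state(): the state, without advancing time (a new reading comes with each control period).
- capture(name): name is "scene" or "top" or "wrist"; returns a dict with "img" (480x640x3 uint8, red, green, blue), "intrinsics" (3x3 intrinsics, pixels), "camera_from_world" (4x4, takes a point from world to camera coordinates); the wrist camera has in their place "hand_eye" (4x4, takes a point from camera to tool coordinates, whose origin is the TCP and whose axes are the tool frame's). Camera axes: x right, y up, looking along -z (the intrinsics and any distortion apply to the point x, -y, -z); pixel columns grow to the right and rows downward; lengths in m; the calibration is good to about 2 mm. A picture is of the moment at which its call begins: read the wrist's pose just before it. There is no depth.
- job_done(): hands the job in, once; it reports no verdict.
Trained networks look in a picture, given as the dict that the camera call returned (one of the last four; its "shot" number tells which), for a name from the list of things; names that differ only in an ending like _2 or _b are one class to them, and where a whole thing is asked for, a point or a joint stands for the part that bears it (a point fixed in the world has none). Each returns a list of dicts, best first, with "score" (0 to 1); they miss things now and then, are a little off and sometimes report something else, mostly with a low value. They report only what shows in the picture. A call takes as long as a camera call. They do not tell look-alikes from the thing itself.
- find_in(picture, thing): "at" ([x, y, z] in m, in world coordinates, good to about 4 mm: the middle of the surface that is visible of it).
- cut_out(picture, thing): "pixels" (480x640 bool, what is visible of it).
- landmark_of(picture, thing): "at" ([x, y, z] in m, in world coordinates, good to about 4 mm: a listed point, or the origin of a listed thing).
The state is a dict: "t": time; "joint_positions": joint angles; "qvel": joint speeds; "effort": joint torques, N m; "eef_pos": TCP position; "orientation": TCP orientation; "force": force on the tool from outside, world axes, zero at the start; "torque": the same for the moment, N m; "grip_width": opening from 0.0 (shut) to 1.0 (fully open).
Only numpy, scipy, OpenCV 4.12 (cv2) and the standard library are available. Lean on these libraries where they do the work, as an engineer would, in place of code of your own. Each camera call takes 0.05 s, during which the arm holds its last target.

## Working session

There is one attempt and no reset: what is moved stays moved. The work goes in short steps, Python scripts to look and compute and a tool call to move; the robot and the scene stay as the last step left them, time stands still between calls to the robot, and variables do not carry over. Pictures are saved under pics/ and viewed, and the job is handed in when it is done.

Besides the shell and the picture viewer there is one more tool, called after "Request:" as name(argument=value, ...) on one line, values as JSON. step_arm: Moves the arm, as the interface text tells. Its arguments: {"type":"object","properties":{"commands":{"type":"array","items":{"type":"object","properties":{"gripper":{"type":"number"},"slide":{"type":"array","items":{"type":"number"}},"roll":{"type":"number"}}}},"squeeze":{"type":"number"}},"required":["commands"]}

```bash
mkdir -p pics; ls; python3 - <<'E'
from rig import *
import cv2
s=state();print(s)
for n in("scene","top"):
    p=capture(n);cv2.imwrite(f"pics/{n}0.png",p["img"][:,:,::-1])
    print(n,p["intrinsics"],p["camera_from_world"],[k for k in p])
    for t in("caddy","support_left_nose","support_right_nose","flap_hinge","flap_bar","recess","recess_head","remote","remote_head","rack","stylus","mug","dish","coin_box"):
        print(t,[(round(d["score"],2),[round(float(v),3) for v in d["at"]]) for d in landmark_of(p,t)])
E
```

```text
pics
{'t': 0.0, 'joint_positions': array([ 1.30202122e+00,  2.41429170e-01,  3.74149707e-03,  1.33517230e+00,
       -1.35637621e-05,  1.57077457e+00]), 'qvel': array([-0.00114745, -0.00059009,  0.00212037,  0.00053539, -0.00129947,
       -0.00138911]), 'effort': array([ 9.84351718e-04, -3.72313821e+01,  2.52410585e+01,  1.69623335e-02,
        6.87723968e-05, -5.12647162e-06]), 'eef_pos': array([0.13261105, 0.48143589, 0.22011146]), 'orientation': array([-0.42895192,  0.56305601,  0.42806003,  0.56190105]), 'force': array([-1.10226967, -0.50996794,  0.39380859]), 'torque': array([ 0.02961176,  0.01368715, -0.02286765]), 'grip_width': 0.998968994014224}
scene [[513.33807009   0.         322.33998123]
 [  0.         513.33807009 234.7081725 ]
 [  0.           0.           1.        ]] [[ 4.17515875e-01  9.08669617e-01  1.46026321e-04 -2.34140511e-01]
 [-7.52255182e-01  3.45556356e-01  5.60983908e-01  2.84696211e-01]
 [ 5.09698573e-01 -2.34329536e-01  8.27826693e-01 -1.76498718e+00]
 [ 0.00000000e+00  0.00000000e+00  0.00000000e+00  1.00000000e+00]] ['img', 'intrinsics', 'camera_from_
[... 1314 characters left out ...]
58, [0.631, 0.009, -0.001])]
support_left_nose [(0.79, [0.601, 0.105, 0.09])]
support_right_nose [(0.71, [0.576, -0.089, 0.092])]
flap_hinge [(0.69, [0.629, 0.005, 0.099])]
flap_bar [(0.75, [0.693, -0.004, 0.252])]
recess [(0.92, [0.662, -0.003, 0.152])]
recess_head [(0.94, [0.654, -0.056, 0.154])]
remote [(0.91, [0.203, -0.368, 0.035]), (0.67, [0.414, -0.311, 0.034])]
remote_head [(0.95, [0.42, -0.258, 0.035]), (0.84, [0.137, -0.385, 0.04]), (0.57, [0.306, -0.115, 0.031])]
rack [(0.79, [0.423, -0.315, -0.0])]
stylus [(0.64, [0.394, -0.302, 0.005])]
mug [(0.79, [0.438, 0.347, 0.001]), (0.3, [0.653, -0.054, 0.154])]
dish [(0.61, [0.79, 0.033, 0.198])]
coin_box [(0.79, [0.774, -0.079, 0.205])]
```

View pics/scene0.png

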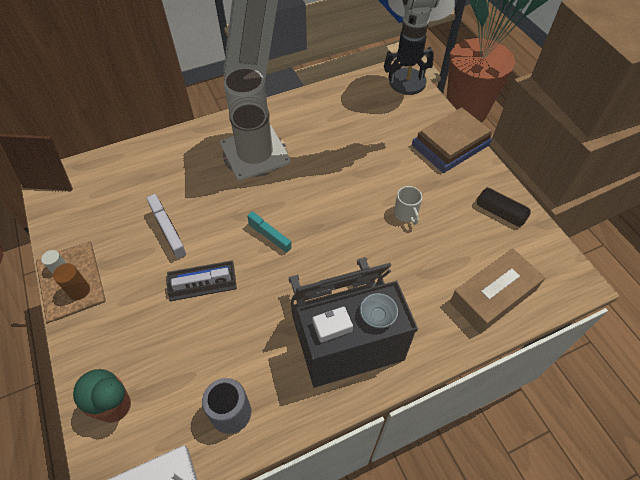

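View pics/top0.png

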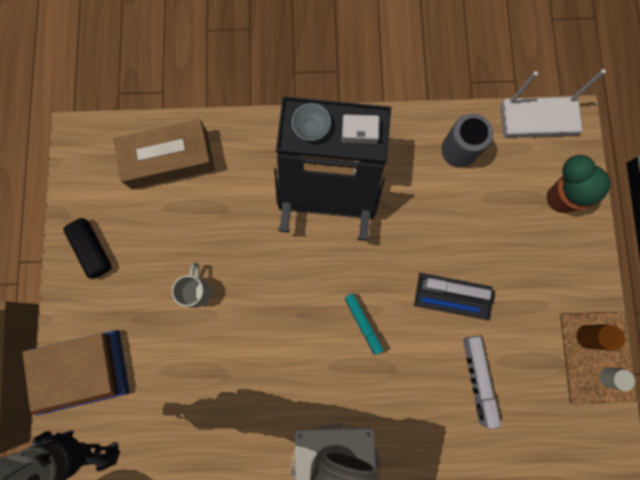

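The silver things are the loose one at top-view (482,382) and the one in the rack at (458,290). The turquoise one at (364,323) is ruled out. The rack one looks smaller, and I'll confirm that in a crop.

```bash
cat > h.py <<'E'
from rig import *
import numpy as np, cv2
from scipy.spatial.transform import Rotation as Ro
np.set_printoptions(precision=4,suppress=True)
YAW=-0.127
def rot(): return Ro.from_quat(state()["orientation"]).as_matrix()
def jaw():
    z=rot()[:,2]; return np.arctan2(z[1],z[0])
def rel(target, roll_to=None, half=True):
    """slide (mm) in tool axes to reach target; roll needed for jaw direction yaw roll_to (before sliding); half: mod pi"""
    s=state(); R=rot(); out=0
    if roll_to is not None:
        d=-(roll_to-jaw())  # tool x points down
        P=np.pi if half else 2*np.pi
        out=(d+P/2)%P-P/2
    R2=R@Ro.from_rotvec([out,0,0]).as_matrix()
    d=np.array(target)-s["eef_pos"]
    print("t",round(s["t"],2),"roll",round(out,3),"q6",round(s["joint_positions"][5],2),"slide now",(R.T@d*1000).round(1),"slide after roll",(R2.T@d*1000).round(1))
def w2t(v): return (rot().T@np.array(v)*1000).round(1)
def crop(n,box,out,k):
    p=capture(n);x0,y0,x1,y1=box
    cv2.imwrite(out,cv2.resize(p["img"][y0:y1,x0:x1,::-1],None,fx=k,fy=k,interpolation=cv2.INTER_CUBIC));return p
E
python3 - <<'E'
from h import *
print(rot(),jaw())
p=crop("top",(330,260,510,440),"pics/c1.png",3)
N=np.array([0.602,0.1065,0.083]); ax=np.array([np.cos(YAW),np.sin(YAW),0]); 
T=N-0.004*ax; T[2]=0.14; print(T)
rel(T,YAW+np.pi/2)
E
```

```text
[[ 0.     -0.9641  0.2656]
 [-0.      0.2656  0.9641]
 [-1.     -0.     -0.    ]] 1.3019453954320448
[0.598 0.107 0.14 ]
t 1.55 roll -0.142 q6 1.57 slide now [  81.  -548.1 -238. ] slide after roll [  81.  -509.  -313.1]
```

View pics/c1.png

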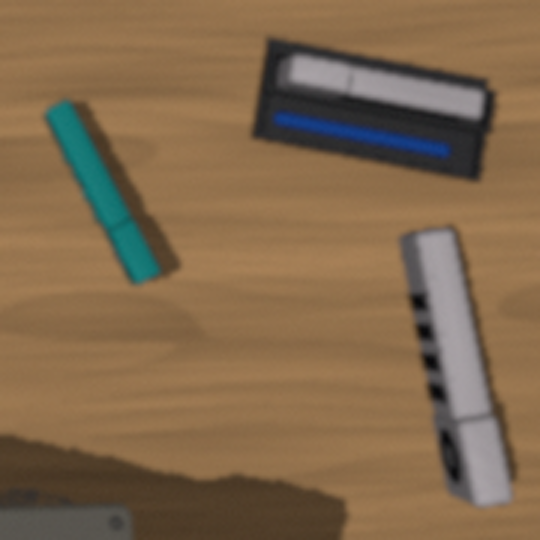

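The crop shows two silver ones. The one in the rack at crop (390,85) is about 200 px long, the loose one at (455,370) about 270 px. The rack one is the smaller of its colour and not turquoise, so it is the remote. Next I move over the left support nose.

Request:
step_arm(commands=[{"gripper":60,"slide":[0,0,0],"roll":-0.142},{"gripper":60,"slide":[0,-39,-24]},{"gripper":60,"slide":[0,-39,-24]},{"gripper":60,"slide":[0,-39,-24]},{"gripper":60,"slide":[0,-39,-24]},{"gripper":60,"slide":[0,-39,-24]},{"gripper":60,"slide":[0,-39,-24]},{"gripper":60,"slide":[0,-39,-24]},{"gripper":60,"slide":[0,-39,-24]},{"gripper":60,"slide":[0,-39,-24]}], squeeze=40)

```text
$.commands[1]: bad value
```

Request:
step_arm(commands=[{"gripper":60,"slide":[0,-39,-24]},{"gripper":60,"slide":[10,-39,-24]},{"gripper":60,"slide":[20,-39,-24]},{"gripper":60,"slide":[20,-1,0]},{"gripper":60,"slide":[10,0,0]},{"gripper":60,"slide":[0,0,0]}])

```text
$.commands[0]: bad value
```

```bash
cat >> h.py <<'E'
def wrist(name,things=()):
    s=state();p=capture("wrist");im=p["img"][:,:,::-1].copy()
    R=Ro.from_quat(s["orientation"]).as_matrix()
    for t in things:
        L=landmark_of(p,t); print(t,[(round(d["score"],2),np.array(d["at"]).round(4)) for d in L[:3]])
    cv2.imwrite("pics/"+name,im)
    return s,p
E
python3 - <<'E'
from h import *
s=state();print(s["eef_pos"],jaw(),s["force"],s["grip_width"])
wrist("w1.png",("support_left_nose","flap_hinge","support_right_nose"))
E
```

```text
[0.1328 0.482  0.221 ] 1.3019447084827869 [ 0.0663  0.2879 -0.2527] 1.0043153767910076
support_left_nose []
flap_hinge []
support_right_nose []
```

View pics/w1.png

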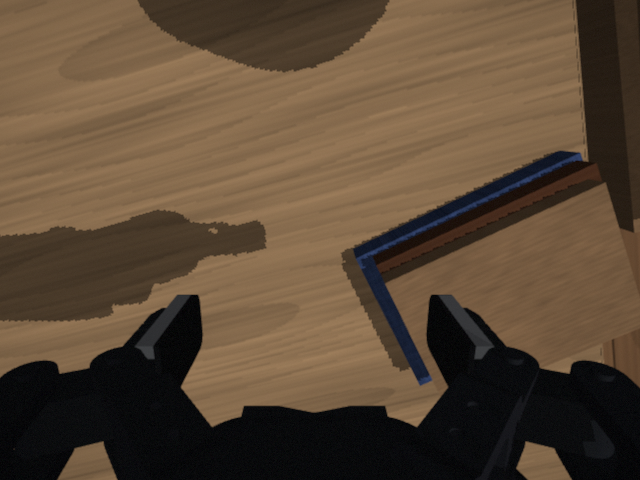

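The call was refused because every row needs all three fields. Nothing moved, and the wrist view only shows the books by the start pose.

Request:
step_arm(commands=[{"gripper":60,"slide":[0,0,0],"roll":-0.142},{"gripper":60,"slide":[0,-39,-24],"roll":0},{"gripper":60,"slide":[0,-39,-24],"roll":0},{"gripper":60,"slide":[0,-39,-24],"roll":0},{"gripper":60,"slide":[0,-39,-24],"roll":0},{"gripper":60,"slide":[0,-39,-24],"roll":0},{"gripper":60,"slide":[0,-39,-24],"roll":0},{"gripper":60,"slide":[0,-39,-24],"roll":0},{"gripper":60,"slide":[0,-39,-24],"roll":0},{"gripper":60,"slide":[0,-39,-24],"roll":0}], squeeze=40)

```text
t: 2.75
eef_pos: [0.455, 0.222, 0.2212]
orientation: [-0.467, 0.53, 0.467, 0.531]
force: [1.0, 1.1, -0.2]
grip_width: 0.767
```

Request:
step_arm(commands=[{"gripper":60,"slide":[0,-39,-24],"roll":0},{"gripper":60,"slide":[10,-39,-24],"roll":0},{"gripper":60,"slide":[20,-39,-24],"roll":0},{"gripper":60,"slide":[20,-1,0],"roll":0},{"gripper":60,"slide":[10,0,0],"roll":0},{"gripper":60,"slide":[0,0,0],"roll":0}])

```text
t: 3.35
eef_pos: [0.5599, 0.1368, 0.1591]
orientation: [-0.467, 0.532, 0.468, 0.529]
force: [-0.8, -0.3, -0.6]
grip_width: 0.764
```

```bash

python3 - <<'E'
from h import *
s=state();print(s["eef_pos"],jaw(),s["force"],s["grip_width"])
wrist("w2.png",("support_left_nose","flap_hinge","support_right_nose"))
E
```

```text
[0.5599 0.1368 0.1591] 1.4440897890116553 [-0.7786 -0.2775 -0.6419] 0.7638418326778827
support_left_nose [(0.63, array([0.6065, 0.1066, 0.0943]))]
flap_hinge []
support_right_nose []
```

View pics/w2.png

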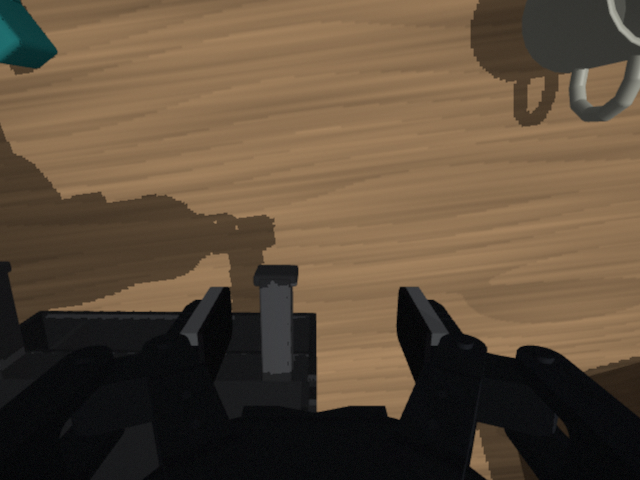

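The support shows as a grey bar at (277,320), parallel to the fingers, with its wider nose tip at (276,275). I line up on it.

```bash

python3 - <<'E'
from h import *
ax=np.array([np.cos(YAW),np.sin(YAW),0]);T=np.array([.604,.1065,.083])-.004*ax
rel(T)
E
```

```text
t 3.55 roll 0 q6 0.37 slide now [ 79.6 -41.6 -26.2] slide after roll [ 79.6 -41.6 -26.2]
```

Request:
step_arm(commands=[{"gripper":60,"slide":[0,-21,-13],"roll":0},{"gripper":60,"slide":[0,-21,-13],"roll":0},{"gripper":60,"slide":[20,0,0],"roll":0},{"gripper":60,"slide":[20,0,0],"roll":0},{"gripper":60,"slide":[20,0,0],"roll":0},{"gripper":60,"slide":[0,0,0],"roll":0}])

```text
t: 4.15
eef_pos: [0.598, 0.1063, 0.0993]
orientation: [-0.467, 0.532, 0.468, 0.529]
force: [0.6, 0.4, -0.0]
grip_width: 0.765
```

```bash

python3 - <<'E'
from h import *
ax=np.array([np.cos(YAW),np.sin(YAW),0]);T=np.array([.604,.1065,.083])-.004*ax
rel(T);print(state()["force"])
wrist("w3.png",("support_left_nose",))
E
```

```text
t 4.15 roll 0 q6 0.3 slide now [16.3 -2.   1. ] slide after roll [16.3 -2.   1. ]
[ 0.6398  0.3791 -0.0081]
support_left_nose [(0.91, array([0.6063, 0.102 , 0.0912]))]
```

View pics/w3.png

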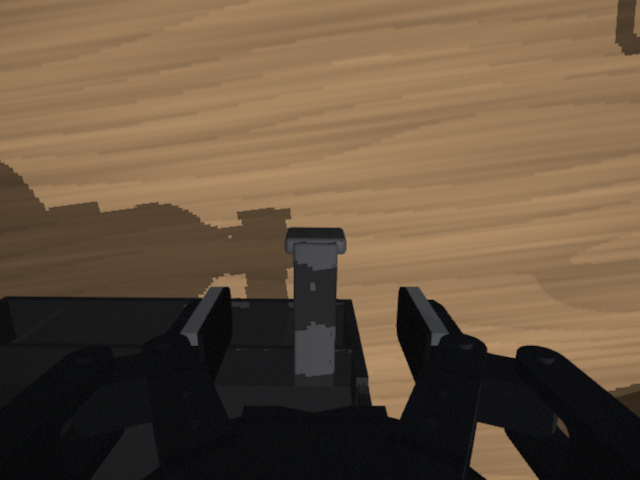

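The bar at (316,310) is centred between the pads. I go down, close and pull out 88 mm (tool +y is −x).

Request:
step_arm(commands=[{"gripper":60,"slide":[16,-1,0],"roll":0},{"gripper":200,"slide":[0,0,0],"roll":0},{"gripper":200,"slide":[0,0,0],"roll":0},{"gripper":200,"slide":[0,0,0],"roll":0},{"gripper":200,"slide":[0,15,0],"roll":0},{"gripper":200,"slide":[0,20,0],"roll":0},{"gripper":200,"slide":[0,20,0],"roll":0},{"gripper":200,"slide":[0,15,0],"roll":0}])

```text
t: 5.05
eef_pos: [0.5309, 0.1149, 0.086]
orientation: [-0.467, 0.53, 0.467, 0.531]
force: [0.4, 0.2, 0.4]
grip_width: 0.217
```

Request:
step_arm(commands=[{"gripper":200,"slide":[0,10,0],"roll":0},{"gripper":200,"slide":[0,5,0],"roll":0},{"gripper":200,"slide":[0,1,0],"roll":0},{"gripper":200,"slide":[0,0,0],"roll":0}])

```text
t: 5.45
eef_pos: [0.5164, 0.1168, 0.0854]
orientation: [-0.468, 0.53, 0.467, 0.531]
force: [0.6, 0.3, 0.4]
grip_width: 0.215
```

Request:
step_arm(commands=[{"gripper":200,"slide":[0,3,0],"roll":0},{"gripper":200,"slide":[0,2,0],"roll":0},{"gripper":200,"slide":[0,1,0],"roll":0}])

```text
t: 5.75
eef_pos: [0.5096, 0.1174, 0.0848]
orientation: [-0.467, 0.531, 0.467, 0.531]
force: [-1.0, -0.1, 0.2]
grip_width: 0.211
```

```bash

python3 - <<'E'
from h import *
print(state()["force"],state()["eef_pos"])
for n in("top",):
  p=capture(n)
  for t in("support_left_nose","support_right_nose"): print([(d["score"],np.array(d["at"])) for d in landmark_of(p,t)])
E
```

```text
[-0.9957 -0.0654  0.2238] [0.5096 0.1174 0.0848]
[(0.51, array([0.6062, 0.107 , 0.0898]))]
[(0.55, array([ 0.5774, -0.09  ,  0.0914])), (0.51, array([ 0.6585, -0.0011,  0.1542]))]
```

```bash

python3 - <<'E'
from h import *
wrist("w4.png",("support_left_nose",))
crop("scene",(250,220,450,370),"pics/s4.png",4)
E
```

```text
support_left_nose []
```

View pics/w4.png

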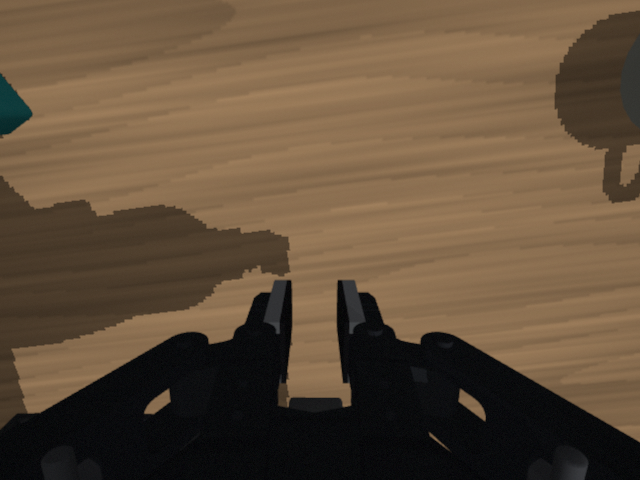

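View pics/s4.png

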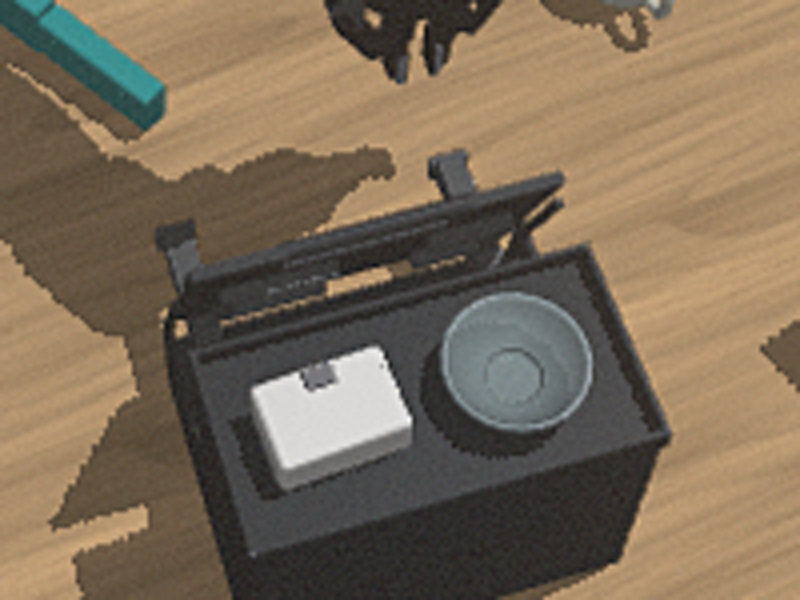

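The support stayed put. Closure 200 only leaves about 18 mm, so the pads barely touched the bar and slipped off. I go back and close fully.

Request:
step_arm(commands=[{"gripper":60,"slide":[0,0,0],"roll":0},{"gripper":60,"slide":[0,0,0],"roll":0},{"gripper":60,"slide":[0,-30,0],"roll":0},{"gripper":60,"slide":[0,-30,0],"roll":0},{"gripper":60,"slide":[0,-29,0],"roll":0},{"gripper":60,"slide":[2,0,0],"roll":0},{"gripper":255,"slide":[0,0,0],"roll":0},{"gripper":255,"slide":[0,0,0],"roll":0},{"gripper":255,"slide":[0,0,0],"roll":0},{"gripper":255,"slide":[0,0,0],"roll":0}])

```text
t: 7.05
eef_pos: [0.5973, 0.1064, 0.0833]
orientation: [-0.467, 0.531, 0.467, 0.531]
force: [-0.6, 0.2, -0.2]
grip_width: 0.083
```

Request:
step_arm(commands=[{"gripper":255,"slide":[0,10,0],"roll":0},{"gripper":255,"slide":[0,20,0],"roll":0},{"gripper":255,"slide":[0,20,0],"roll":0},{"gripper":255,"slide":[0,20,0],"roll":0},{"gripper":255,"slide":[0,10,0],"roll":0},{"gripper":255,"slide":[0,4,0],"roll":0},{"gripper":255,"slide":[0,2,0],"roll":0},{"gripper":255,"slide":[0,0,0],"roll":0}])

```text
t: 7.85
eef_pos: [0.5132, 0.1172, 0.0832]
orientation: [-0.467, 0.53, 0.467, 0.531]
force: [1.0, 0.7, 0.2]
grip_width: -0.001
```

```bash

python3 - <<'E'
from h import *
print(state()["force"],state()["eef_pos"])
p=capture("top")
for t in("support_left_nose","support_right_nose"): print([(d["score"],np.array(d["at"])) for d in landmark_of(p,t)])
E
```

```text
[1.0198 0.6587 0.1513] [0.5132 0.1172 0.0832]
[(0.39, array([0.6046, 0.1073, 0.0905])), (0.33, array([ 0.4196, -0.3196, -0.0008]))]
[(0.52, array([ 0.5738, -0.0887,  0.0893]))]
```

```bash

python3 - <<'E'
from h import *
s,p=wrist("w5.png")
H=p["hand_eye"];print(H)
K=p.get("intrinsics");print(K)
R=rot();
def proj(w,pos):
    c=np.linalg.inv(H)@np.r_[R.T@(np.array(w)-pos),1]
    return K@np.array([c[0],-c[1],-c[2]])/-c[2],-c[2]
pos3=np.array([.598,.1063,.0993])
ax=np.array([np.cos(YAW),np.sin(YAW),0]);ay=np.array([-ax[1],ax[0],0])
n=np.array([.604,.1065,.091])
print("nose pt",proj(n,pos3),"front",proj(n-.026*ax,pos3),"width",proj(n-.02*ax+.014*ay,pos3),proj(n-.02*ax-.014*ay,pos3))
print("TCP",proj(pos3,pos3),proj(pos3+[0,0,-.019],pos3))
E
```

```text
[[ 0.0001  0.2718 -0.9624 -0.1541]
 [ 0.0004  0.9624  0.2718  0.0699]
 [ 1.     -0.0004  0.      0.    ]
 [ 0.      0.      0.      1.    ]]
[[379.7868   0.     314.0341]
 [  0.     379.7868 234.0584]
 [  0.       0.       1.    ]]
nose pt (array([316.0518, 295.9691,   1.    ]), np.float64(0.17689400784210935)) front (array([316.1509, 242.5943,   1.    ]), np.float64(0.16982103934005377)) width (array([347.1387, 255.3106,   1.    ]), np.float64(0.171453503627799)) (array([285.1158, 255.2943,   1.    ]), np.float64(0.17145302205325733))
TCP (array([313.9944, 291.7004,   1.    ]), np.float64(0.16729482464124992)) (array([314.0005, 275.4436,   1.    ]), np.float64(0.18557827234874685))
```

View pics/w5.png

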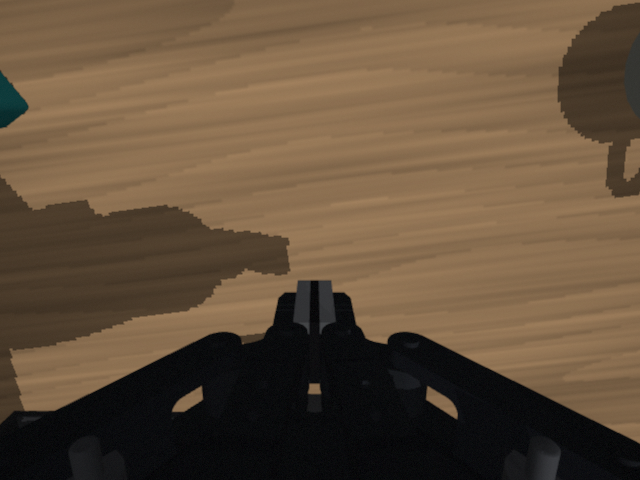

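```bash

python3 - <<'E'
from h import *
p=crop("scene",(300,180,420,270),"pics/s5.png",6)
C=p["camera_from_world"];K=p["intrinsics"];pos=state()["eef_pos"]
def pr(w):
    c=C@np.r_[w,1];return (K@np.array([c[0],-c[1],-c[2]])/-c[2])[:2]
for dz in (.054,0,-.019): 
    a=pr(pos+[0,0,dz]);print(dz,a,(a-[300,180])*6)
p=capture("top");C=p["camera_from_world"];K=p["intrinsics"]
for dz in (.054,0,-.019): print(dz,pr(pos+[0,0,dz]))
E
```

```text
0.054 [353.6331 228.9626] [321.7985 293.7753]
0 [352.6736 239.773 ] [316.0419 358.6377]
-0.019 [352.3499 243.4211] [314.0992 380.5265]
0.054 [278.3144 252.8611]
0 [280.1657 256.204 ]
-0.019 [280.7778 257.3094]
```

View pics/s5.png

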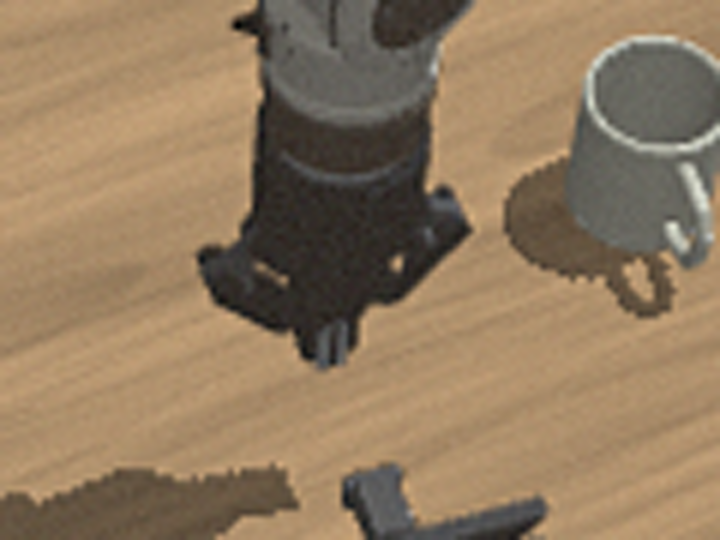

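Both cameras put the fingertips about 30 mm higher than TCP+19 mm, so the pads closed above the bar. I check by touching the free table here with shut fingers.

Request:
step_arm(commands=[{"gripper":255,"slide":[20,0,0],"roll":0},{"gripper":255,"slide":[20,0,0],"roll":0},{"gripper":255,"slide":[13,0,0],"roll":0},{"gripper":255,"slide":[0,0,0],"roll":0}])

```text
t: 8.55
eef_pos: [0.511, 0.1166, 0.028]
orientation: [-0.467, 0.532, 0.468, 0.529]
force: [-1.1, -0.5, 0.7]
grip_width: 0.003
```

```bash

python3 - <<'E'
from h import *
print(state()["force"],state()["eef_pos"])
p=crop("scene",(300,180,420,270),"pics/s6.png",6)
s,p=wrist("w6.png")
E
```

```text
[-1.104  -0.508   0.7149] [0.511  0.1166 0.028 ]
```

View pics/s6.png

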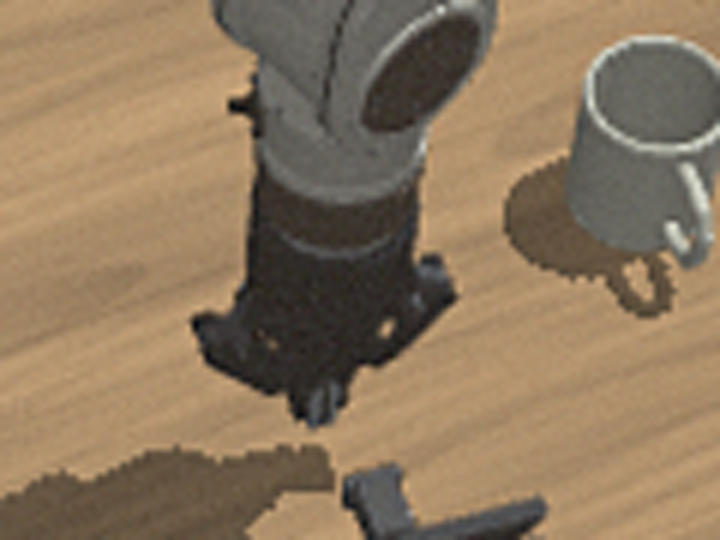

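View pics/w6.png

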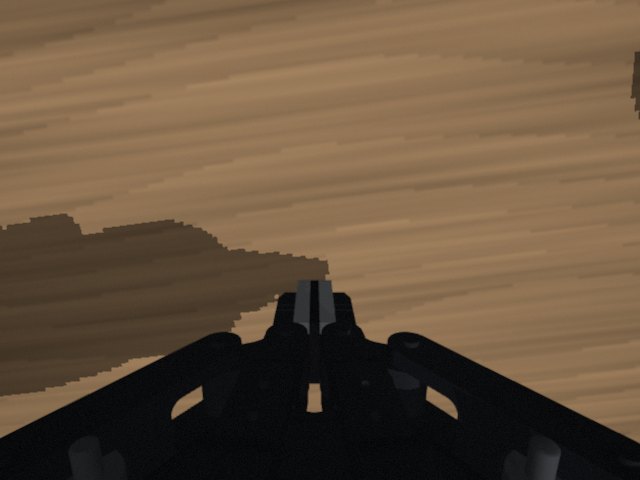

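Request:
step_arm(commands=[{"gripper":255,"slide":[5,0,0],"roll":0},{"gripper":255,"slide":[3,0,0],"roll":0},{"gripper":255,"slide":[0,0,0],"roll":0}])

```text
t: 8.95
eef_pos: [0.5126, 0.1171, 0.022]
orientation: [-0.467, 0.531, 0.467, 0.531]
force: [-0.2, 0.0, -1.1]
grip_width: -0.001
```

Request:
step_arm(commands=[{"gripper":255,"slide":[4,0,0],"roll":0},{"gripper":255,"slide":[0,0,0],"roll":0}])

```text
t: 9.15
eef_pos: [0.5124, 0.117, 0.0177]
orientation: [-0.467, 0.531, 0.467, 0.531]
force: [0.6, 0.4, -0.4]
grip_width: 0.003
```

Request:
step_arm(commands=[{"gripper":255,"slide":[4,0,0],"roll":0},{"gripper":255,"slide":[0,0,0],"roll":0}])

```text
t: 9.35
eef_pos: [0.5123, 0.117, 0.0135]
orientation: [-0.467, 0.531, 0.467, 0.53]
force: [0.4, 0.5, 0.4]
grip_width: 0.0
```

TCP is at 13.5 mm with no contact, so the stated 19 mm fingertip reach doesn't hold. I keep probing.

Request:
step_arm(commands=[{"gripper":255,"slide":[5,0,0],"roll":0},{"gripper":255,"slide":[3,0,0],"roll":0},{"gripper":255,"slide":[0,0,0],"roll":0}])

```text
t: 9.65
eef_pos: [0.5121, 0.1169, 0.0053]
orientation: [-0.467, 0.531, 0.468, 0.53]
force: [-0.0, 1.2, 0.1]
grip_width: -0.002
```

Request:
step_arm(commands=[{"gripper":255,"slide":[4,0,0],"roll":0},{"gripper":255,"slide":[0,0,0],"roll":0}])

```text
t: 9.85
eef_pos: [0.5123, 0.117, 0.0015]
orientation: [-0.467, 0.531, 0.467, 0.53]
force: [-0.1, -0.0, -0.4]
grip_width: 0.003
```

Request:
step_arm(commands=[{"gripper":255,"slide":[4,0,0],"roll":0},{"gripper":255,"slide":[0,0,0],"roll":0}])

```text
t: 10.05
eef_pos: [0.5123, 0.117, -0.0025]
orientation: [-0.467, 0.531, 0.467, 0.53]
force: [-0.1, 0.4, 0.2]
grip_width: -0.001
```

Request:
step_arm(commands=[{"gripper":255,"slide":[4,0,0],"roll":0},{"gripper":255,"slide":[0,0,0],"roll":0}])

```text
t: 10.25
eef_pos: [0.5123, 0.117, -0.0065]
orientation: [-0.467, 0.531, 0.467, 0.53]
force: [-0.8, -0.3, -0.0]
grip_width: 0.004
```

Request:
step_arm(commands=[{"gripper":255,"slide":[3,0,0],"roll":0},{"gripper":255,"slide":[0,0,0],"roll":0}])

```text
t: 10.45
eef_pos: [0.5124, 0.117, -0.0094]
orientation: [-0.467, 0.531, 0.467, 0.53]
force: [-0.3, -0.0, 0.4]
grip_width: 0.002
```

```bash

python3 - <<'E'
from h import *
print(state()["force"],state()["eef_pos"])
s,p=wrist("w7.png")
E
```

```text
[-0.2859 -0.0434  0.4329] [ 0.5124  0.117  -0.0094]
```

View pics/w7.png

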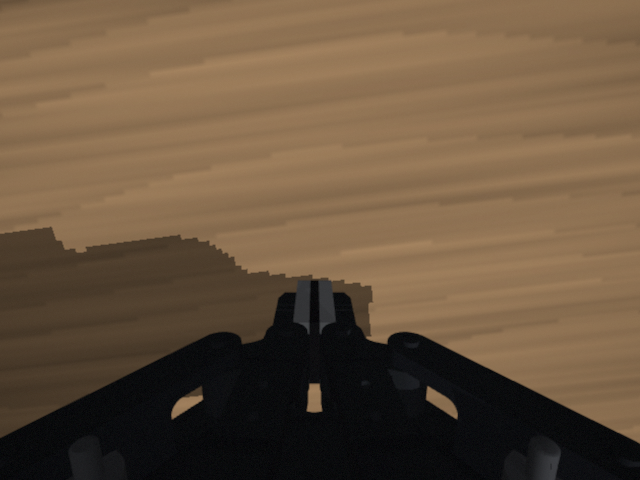

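Request:
step_arm(commands=[{"gripper":255,"slide":[2,0,0],"roll":0},{"gripper":255,"slide":[0,0,0],"roll":0}])

```text
t: 10.7
eef_pos: [0.513, 0.1171, -0.0102]
orientation: [-0.467, 0.53, 0.467, 0.531]
force: [-1.3, -0.8, 4.8]
grip_width: 0.001
```

Request:
step_arm(commands=[{"gripper":255,"slide":[2,0,0],"roll":0},{"gripper":255,"slide":[0,0,0],"roll":0}])

```text
t: 10.9
eef_pos: [0.513, 0.1171, -0.0103]
orientation: [-0.468, 0.53, 0.467, 0.531]
force: [-6.4, -1.8, 18.5]
grip_width: -0.004
```

Request:
step_arm(commands=[{"gripper":255,"slide":[2,0,0],"roll":0},{"gripper":255,"slide":[0,0,0],"roll":0}])

```text
t: 11.1
eef_pos: [0.5131, 0.1172, -0.0104]
orientation: [-0.468, 0.53, 0.467, 0.531]
force: [-10.5, -2.6, 33.2]
grip_width: 0.001
```

Contact came at reported z = −0.010. The shut fingertips are really 10 mm behind the reported TCP, so I use a −29 mm offset for all heights. Now I retry the left support at reported z of about 0.052.

Request:
step_arm(commands=[{"gripper":60,"slide":[-30,0,0],"roll":0},{"gripper":60,"slide":[-37,0,0],"roll":0},{"gripper":60,"slide":[0,0,0],"roll":0},{"gripper":60,"slide":[0,0,0],"roll":0},{"gripper":60,"slide":[0,-30,0],"roll":0},{"gripper":60,"slide":[0,-30,0],"roll":0},{"gripper":60,"slide":[0,-26,0],"roll":0},{"gripper":255,"slide":[0,0,0],"roll":0},{"gripper":255,"slide":[0,0,0],"roll":0},{"gripper":255,"slide":[0,0,0],"roll":0}])

```text
t: 12.1
eef_pos: [0.596, 0.1061, 0.0505]
orientation: [-0.467, 0.532, 0.468, 0.53]
force: [0.5, -1.3, 0.0]
grip_width: 0.257
```

Request:
step_arm(commands=[{"gripper":255,"slide":[0,0,0],"roll":0},{"gripper":255,"slide":[0,0,0],"roll":0}])

```text
t: 12.3
eef_pos: [0.5962, 0.1068, 0.0508]
orientation: [-0.467, 0.531, 0.468, 0.53]
force: [-0.1, 2.3, -6.8]
grip_width: 0.227
```

Gripped: opening 0.23, about 20 mm. Pulling.

Request:
step_arm(commands=[{"gripper":255,"slide":[0,10,0],"roll":0},{"gripper":255,"slide":[0,20,0],"roll":0},{"gripper":255,"slide":[0,20,0],"roll":0},{"gripper":255,"slide":[0,20,0],"roll":0},{"gripper":255,"slide":[0,10,0],"roll":0},{"gripper":255,"slide":[0,4,0],"roll":0},{"gripper":255,"slide":[0,2,0],"roll":0},{"gripper":255,"slide":[0,0,0],"roll":0}])

```text
t: 13.1
eef_pos: [0.5212, 0.117, 0.0516]
orientation: [-0.471, 0.527, 0.463, 0.535]
force: [25.9, 2.0, -29.9]
grip_width: 0.224
```

```bash

python3 - <<'E'
from h import *
print(state()["force"],state()["eef_pos"],jaw())
p=crop("scene",(250,200,450,350),"pics/s8.png",4)
for t in("support_left_nose","support_right_nose"): print([(d["score"],np.array(d["at"])) for d in landmark_of(p,t)])
p=crop("top",(240,140,400,300),"pics/t8.png",4)
for t in("support_left_nose","support_right_nose"): print([(d["score"],np.array(d["at"])) for d in landmark_of(p,t)])
E
```

```text
[ 25.8973   2.0419 -29.9339] [0.5212 0.117  0.0516] 1.442553487053654
[(0.6, array([0.5293, 0.1186, 0.0907]))]
[(0.59, array([ 0.5771, -0.0913,  0.0896])), (0.54, array([ 0.6366,  0.0023, -0.0036]))]
[]
[(0.82, array([ 0.5725, -0.0885,  0.0914]))]
```

View pics/s8.png

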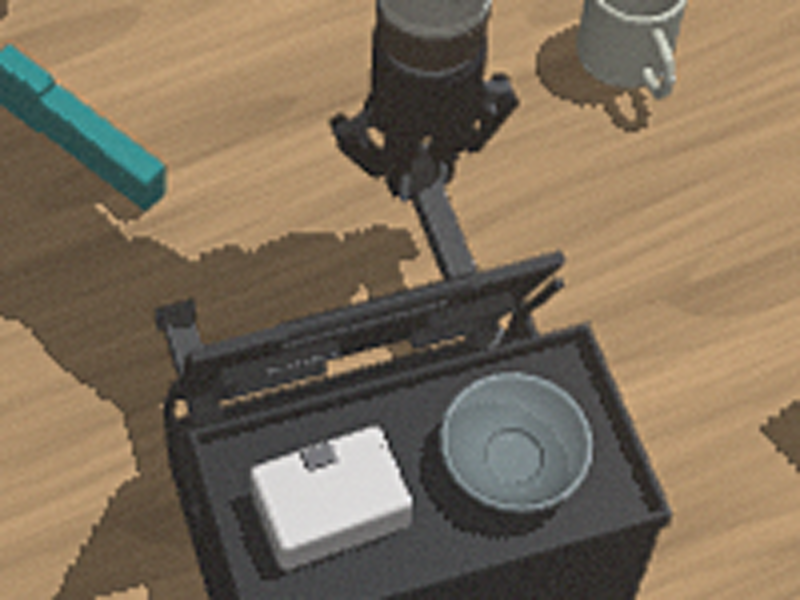

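View pics/t8.png

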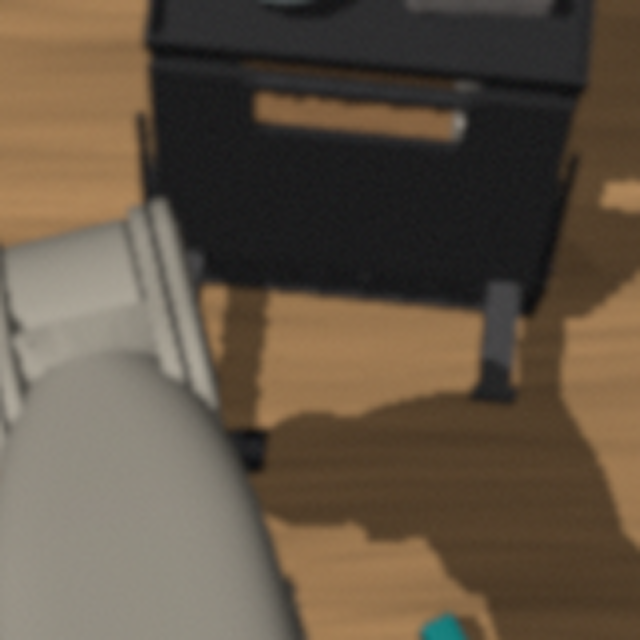

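The support moved about 76 mm and then resisted with 26 N sideways and 30 N vertically. I relax the grip and re-pinch to see whether it is the stop.

Request:
step_arm(commands=[{"gripper":150,"slide":[0,0,0],"roll":0},{"gripper":150,"slide":[0,0,0],"roll":0},{"gripper":150,"slide":[0,0,0],"roll":0}])

```text
t: 13.7
eef_pos: [0.5122, 0.1167, 0.0527]
orientation: [-0.467, 0.531, 0.467, 0.531]
force: [-0.2, 0.5, 0.2]
grip_width: 0.412
```

```bash

python3 - <<'E'
from h import *
print(state()["force"],state()["eef_pos"],jaw())
s,p=wrist("w9.png",("support_left_nose",))
p=crop("scene",(250,200,450,350),"pics/s9.png",4)
for t in("support_left_nose","support_right_nose"): print([(d["score"],np.array(d["at"])) for d in landmark_of(p,t)])
E
```

```text
[-0.1685  0.4724  0.1766] [0.5122 0.1167 0.0527] 1.4440328855369622
support_left_nose [(0.75, array([0.5266, 0.1161, 0.0928]))]
[(0.55, array([0.5275, 0.1201, 0.0912]))]
[(0.59, array([ 0.5786, -0.0904,  0.0931])), (0.51, array([0.6342, 0.0029, 0.0016])), (0.4, array([0.7947, 0.0381, 0.2014]))]
```

View pics/w9.png

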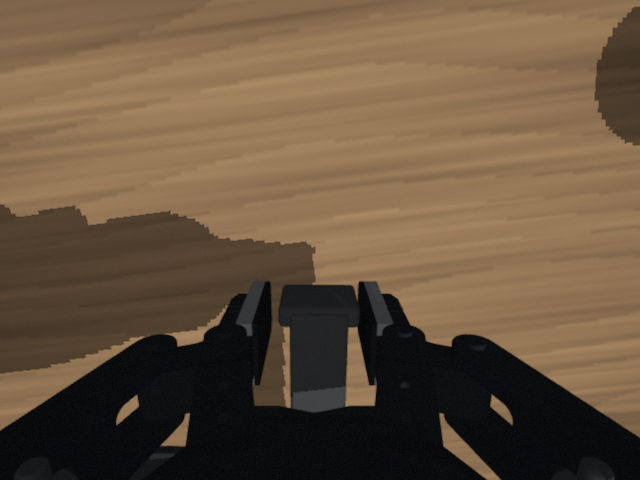

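Nose now at x≈0.527, roughly 80 mm of travel, and it held 26 N against 1.2 N friction, so this is the stop. On to the right support.

```bash

python3 - <<'E'
from h import *
ax=np.array([np.cos(YAW),np.sin(YAW),0]);T=np.array([.576,-.0895,.051])-.006*ax
rel(T)
E
```

```text
t 13.95 roll 0 q6 0.35 slide now [   1.3  -83.3 -197. ] slide after roll [   1.3  -83.3 -197. ]
```

Request:
step_arm(commands=[{"gripper":110,"slide":[-30,0,0],"roll":0},{"gripper":110,"slide":[-25,0,-10],"roll":0},{"gripper":110,"slide":[0,-10,-40],"roll":0},{"gripper":110,"slide":[0,-15,-40],"roll":0},{"gripper":60,"slide":[0,-20,-40],"roll":0},{"gripper":60,"slide":[0,-20,-40],"roll":0},{"gripper":60,"slide":[0,-18,-27],"roll":0},{"gripper":60,"slide":[0,0,0],"roll":0}])

```text
t: 14.75
eef_pos: [0.5716, -0.0927, 0.1071]
orientation: [-0.467, 0.532, 0.465, 0.532]
force: [0.0, 0.7, -0.5]
grip_width: 0.768
```

```bash

python3 - <<'E'
from h import *
s,p=wrist("w10.png",("support_right_nose",))
ax=np.array([np.cos(YAW),np.sin(YAW),0]);T=np.array([.576,-.0895,.051])-.006*ax
rel(T)
E
```

```text
support_right_nose [(0.76, array([ 0.5742, -0.0897,  0.0917]))]
t 14.85 roll 0 q6 -0.03 slide now [55.7 -0.3  0.5] slide after roll [55.7 -0.3  0.5]
```

View pics/w10.png

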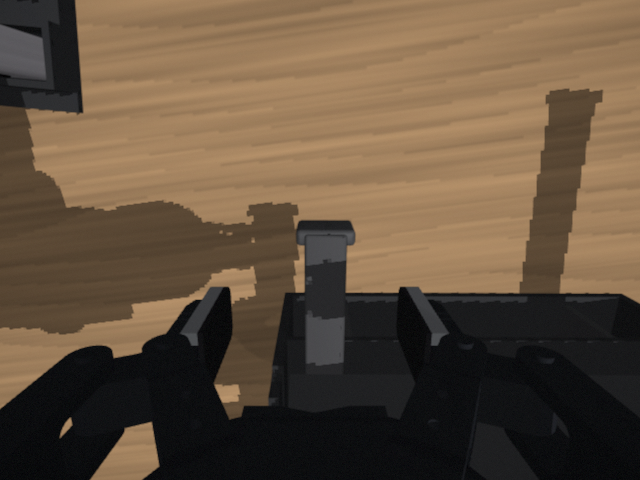

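The right bar at (326,300) is about 4 mm toward tool +z. I shift, descend, pinch and pull.

Request:
step_arm(commands=[{"gripper":60,"slide":[25,0,4],"roll":0},{"gripper":60,"slide":[30,0,0],"roll":0},{"gripper":60,"slide":[0,0,0],"roll":0},{"gripper":255,"slide":[0,0,0],"roll":0},{"gripper":255,"slide":[0,0,0],"roll":0},{"gripper":255,"slide":[0,0,0],"roll":0},{"gripper":255,"slide":[0,0,0],"roll":0}])

```text
t: 15.55
eef_pos: [0.5717, -0.0877, 0.0543]
orientation: [-0.469, 0.532, 0.464, 0.531]
force: [-2.3, -7.2, 3.7]
grip_width: 0.227
```

Request:
step_arm(commands=[{"gripper":255,"slide":[0,10,0],"roll":0},{"gripper":255,"slide":[0,20,0],"roll":0},{"gripper":255,"slide":[0,20,0],"roll":0},{"gripper":255,"slide":[0,20,0],"roll":0},{"gripper":255,"slide":[0,10,0],"roll":0},{"gripper":255,"slide":[0,4,0],"roll":0},{"gripper":255,"slide":[0,3,0],"roll":0},{"gripper":255,"slide":[0,0,0],"roll":0}])

```text
t: 16.35
eef_pos: [0.4971, -0.0775, 0.0551]
orientation: [-0.474, 0.526, 0.459, 0.536]
force: [24.1, -8.1, -20.5]
grip_width: 0.225
```

Request:
step_arm(commands=[{"gripper":150,"slide":[0,0,0],"roll":0},{"gripper":120,"slide":[0,0,0],"roll":0},{"gripper":120,"slide":[0,0,0],"roll":0},{"gripper":120,"slide":[-40,0,0],"roll":0},{"gripper":120,"slide":[-50,0,0],"roll":0},{"gripper":120,"slide":[-50,0,0],"roll":0},{"gripper":120,"slide":[-40,0,0],"roll":0},{"gripper":120,"slide":[0,0,0],"roll":0}])

```text
t: 17.15
eef_pos: [0.4873, -0.0742, 0.2388]
orientation: [-0.471, 0.528, 0.464, 0.533]
force: [-0.2, 0.4, -0.8]
grip_width: 0.525
```

```bash

python3 - <<'E'
from h import *
print(state()["eef_pos"])
p=capture("scene");cv2.imwrite("pics/s11f.png",p["img"][:,:,::-1])
for t in("support_left_nose","support_right_nose","flap_hinge","flap_bar"): print([(d["score"],np.array(d["at"])) for d in landmark_of(p,t)])
a=cv2.imread("pics/scene0.png")[220:320,260:400];b=p["img"][220:320,260:400,::-1]
cv2.imwrite("pics/cmp11.png",np.vstack([cv2.resize(q,None,fx=4,fy=3,interpolation=2) if 0 else cv2.resize(q[:72],None,fx=4,fy=4,interpolation=2) for q in (a,b)]))
E
```

```text
[ 0.4873 -0.0742  0.2388]
[(0.73, array([0.5269, 0.1164, 0.0894]))]
[(0.84, array([ 0.5028, -0.0788,  0.0937]))]
[(0.97, array([0.6338, 0.0041, 0.0954]))]
[(0.9, array([ 0.6918, -0.0066,  0.2512])), (0.73, array([ 0.4268, -0.2564,  0.034 ]))]
```

View pics/cmp11.png

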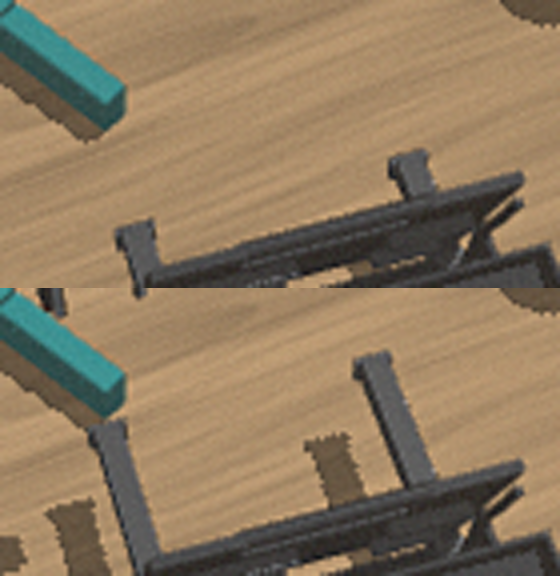

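```bash

python3 - <<'E'
from h import *
p=capture("scene");C=p["camera_from_world"];K=p["intrinsics"]
def back(u,v,z):
    d=np.linalg.inv(K)@[u,v,1];d=np.array([d[0],-d[1],-d[2]])
    R=C[:3,:3];o=-R.T@C[:3,3];w=R.T@d
    return o+w*(z-o[2])/w[2]
for a,b in (((117,232),(90,142)),((155,222),(125,134)),((389,158),(355,70)),((427,150),(391,63))):
    A,B=[back(260+q[0]/4,220+q[1]/4,.091) for q in(a,b)];print(A,B,np.linalg.norm(A-B))
E
```

```text
[ 0.5571 -0.0964  0.091 ] [ 0.4834 -0.086   0.091 ] 0.07438502068327241
[ 0.5607 -0.0701  0.091 ] [ 0.4875 -0.0614  0.091 ] 0.07365742754605559
[0.5815 0.0964 0.091 ] [0.5062 0.1075 0.091 ] 0.07608096039421013
[0.5867 0.1232 0.091 ] [0.5116 0.1335 0.091 ] 0.07583555469204477
```

All travel measures give about 75 mm, both supports ended at the same hard resistance, and the front ends now stand about 137 mm ahead of the hinge (142 nominal). I take both as at the stop. Next I turn the jaws across the bar while rising.

Request:
step_arm(commands=[{"gripper":120,"slide":[-6,0,0],"roll":0.145},{"gripper":120,"slide":[-6,0,0],"roll":0.145},{"gripper":120,"slide":[-6,0,0],"roll":0.145},{"gripper":120,"slide":[-6,0,0],"roll":0.145},{"gripper":120,"slide":[-6,0,0],"roll":0.145},{"gripper":120,"slide":[-6,0,0],"roll":0.145},{"gripper":120,"slide":[0,0,0],"roll":0.145},{"gripper":120,"slide":[0,0,0],"roll":0.145},{"gripper":120,"slide":[0,0,0],"roll":0.145},{"gripper":120,"slide":[0,0,0],"roll":0.145}], squeeze=25)

```text
t: 18.45
eef_pos: [0.4835, -0.0737, 0.2664]
orientation: [0.004, 0.708, -0.004, 0.706]
force: [-0.5, 0.3, -0.1]
grip_width: 0.533
```

```bash

python3 - <<'E'
from h import *
print(state()["eef_pos"],jaw())
rel([.690,-.004,.275],YAW)
E
```

```text
[ 0.4835 -0.0737  0.2664] -0.0119354451250664
t 18.45 roll 0.115 q6 1.43 slide now [ -9.3  72.2 205.6] slide after roll [ -9.3  95.3 196. ]
```

Request:
step_arm(commands=[{"gripper":120,"slide":[-9,0,0],"roll":0.115},{"gripper":120,"slide":[0,16,33],"roll":0},{"gripper":120,"slide":[0,16,33],"roll":0},{"gripper":120,"slide":[0,16,33],"roll":0},{"gripper":120,"slide":[0,16,33],"roll":0},{"gripper":120,"slide":[0,16,33],"roll":0},{"gripper":120,"slide":[0,15,31],"roll":0},{"gripper":120,"slide":[0,0,0],"roll":0},{"gripper":120,"slide":[0,0,0],"roll":0}])

```text
t: 19.35
eef_pos: [0.6901, -0.0029, 0.2731]
orientation: [0.042, 0.708, -0.043, 0.704]
force: [-0.1, -0.6, 0.1]
grip_width: 0.53
```

```bash

python3 - <<'E'
from h import *
rel([.690,-.004,.225],YAW)
s,p=wrist("w12.png",("flap_bar",))
E
```

```text
t 19.35 roll 0.007 q6 1.69 slide now [48.1 -1.1  0.4] slide after roll [48.1 -1.1  0.4]
flap_bar [(0.64, array([ 0.6909, -0.0085,  0.2548]))]
```

View pics/w12.png

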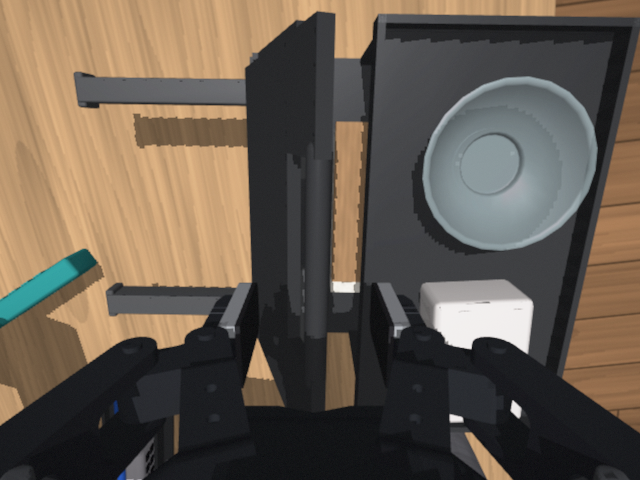

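The bar runs vertically at column 318, centred between the pads, with dish and coin box clear to the right. Down and pinch.

Request:
step_arm(commands=[{"gripper":120,"slide":[25,0,0],"roll":0},{"gripper":120,"slide":[22,0,0],"roll":0},{"gripper":120,"slide":[0,0,0],"roll":0},{"gripper":255,"slide":[0,0,0],"roll":0},{"gripper":255,"slide":[0,0,0],"roll":0},{"gripper":255,"slide":[0,0,0],"roll":0},{"gripper":255,"slide":[0,0,0],"roll":0}])

```text
t: 20.15
eef_pos: [0.6911, -0.0035, 0.2327]
orientation: [0.043, 0.704, -0.043, 0.707]
force: [-1.9, -0.6, 6.2]
grip_width: 0.121
```

```bash

python3 - <<'E'
from h import *
s,p=wrist("w13.png",("flap_bar",))
print(s["eef_pos"],s["force"],s["grip_width"])
# arc plan: angle phi of flap; bar rel hinge: x=.165 sin(.35-phi), z=.165cos(.35-phi)
N=20;ph=np.linspace(0,1.92,N+1);b=np.c_[.165*np.sin(.35-ph),.165*np.cos(.35-ph)]*1000
d=np.diff(b,axis=0)
for q in d: print("[%.0f,0,%.0f]"%(-q[1],q[0]),end=" ")
E
```

```text
flap_bar [(0.63, array([ 0.6883, -0.0068,  0.2521]))]
[ 0.6911 -0.0035  0.2327] [-1.8622 -0.5556  6.2403] 0.12109439117642495
[-5,0,-15] [-3,0,-15] [-2,0,-16] [-0,0,-16] [1,0,-16] [3,0,-16] [4,0,-15] [6,0,-15] [7,0,-14] [8,0,-13] [10,0,-13] [11,0,-12] [12,0,-10] [13,0,-9] [14,0,-8] [14,0,-7] [15,0,-5] [15,0,-4] [16,0,-2] [16,0,-1]
```

View pics/w13.png

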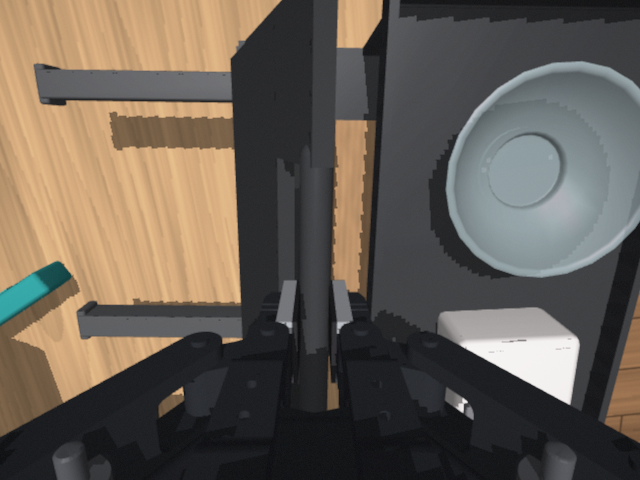

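The bar is pinched (opening 0.12, about 10–12 mm, at column 315). I swing it along the 165 mm arc.

Request:
step_arm(commands=[{"gripper":255,"slide":[-5,0,-15],"roll":0},{"gripper":255,"slide":[-3,0,-15],"roll":0},{"gripper":255,"slide":[-2,0,-16],"roll":0},{"gripper":255,"slide":[0,0,-16],"roll":0},{"gripper":255,"slide":[0,0,0],"roll":0}])

```text
t: 20.75
eef_pos: [0.628, 0.0049, 0.2415]
orientation: [0.043, 0.705, -0.042, 0.706]
force: [0.1, 2.3, 2.7]
grip_width: 0.128
```

```bash

python3 - <<'E'
from h import *
s,p=wrist("w14.png",("flap_bar",))
print(s["eef_pos"],s["force"],s["grip_width"])
E
```

```text
flap_bar [(0.81, array([ 0.625 , -0.0014,  0.2599]))]
[0.628  0.0049 0.2415] [0.0642 2.345  2.73  ] 0.1283511863157482
```

View pics/w14.png

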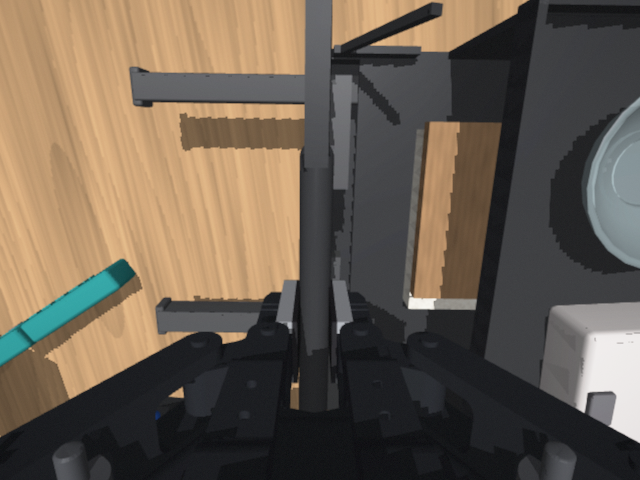

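The flap is upright now with the bar still in the pads at column 316, and the forces are small. I continue.

Request:
step_arm(commands=[{"gripper":255,"slide":[1,0,-16],"roll":0},{"gripper":255,"slide":[3,0,-16],"roll":0},{"gripper":255,"slide":[4,0,-15],"roll":0},{"gripper":255,"slide":[6,0,-15],"roll":0},{"gripper":255,"slide":[7,0,-14],"roll":0},{"gripper":255,"slide":[8,0,-13],"roll":0},{"gripper":255,"slide":[10,0,-13],"roll":0},{"gripper":255,"slide":[0,0,0],"roll":0}])

```text
t: 21.65
eef_pos: [0.5262, 0.018, 0.1995]
orientation: [0.043, 0.707, -0.041, 0.705]
force: [-0.5, 5.1, -0.6]
grip_width: 0.123
```

```bash

python3 - <<'E'
from h import *
s,p=wrist("w15.png",("flap_bar",))
print(s["eef_pos"],s["force"],s["grip_width"])
h=np.array([.634,.004]);ax=np.array([np.cos(YAW),np.sin(YAW)])
print((s["eef_pos"][:2]-h)@ax, s["eef_pos"][2]+.017-.095)
E
```

```text
flap_bar [(0.79, array([0.5253, 0.017 , 0.223 ]))]
[0.5262 0.018  0.1995] [-0.5325  5.0533 -0.6454] 0.12257392542811452
-0.10869577868749644 0.1214686627996053
```

View pics/w15.png

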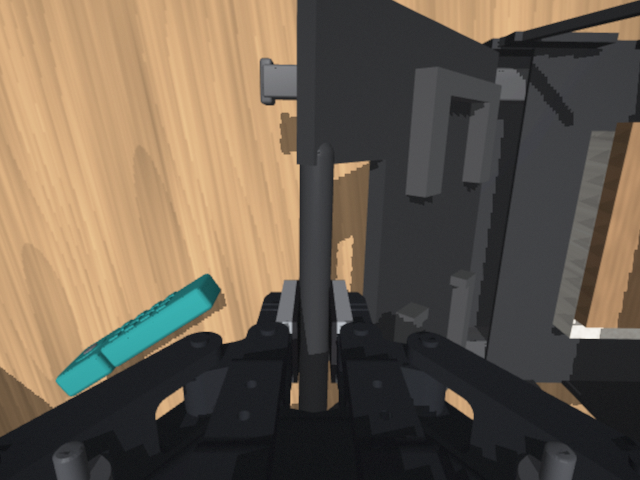

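Request:
step_arm(commands=[{"gripper":255,"slide":[11,0,-12],"roll":0},{"gripper":255,"slide":[12,0,-10],"roll":0},{"gripper":255,"slide":[13,0,-9],"roll":0},{"gripper":255,"slide":[14,0,-8],"roll":0},{"gripper":255,"slide":[14,0,-7],"roll":0},{"gripper":255,"slide":[15,0,-5],"roll":0},{"gripper":255,"slide":[12,0,-4],"roll":0},{"gripper":255,"slide":[0,0,0],"roll":0}])

```text
t: 22.55
eef_pos: [0.4745, 0.0242, 0.109]
orientation: [0.043, 0.706, -0.042, 0.706]
force: [2.7, 4.1, -1.9]
grip_width: 0.125
```

```bash

python3 - <<'E'
from h import *
s,p=wrist("w16.png",("flap_bar",))
print(s["eef_pos"],s["force"],s["grip_width"])
h=np.array([.634,.004]);ax=np.array([np.cos(YAW),np.sin(YAW)])
print((s["eef_pos"][:2]-h)@ax, s["eef_pos"][2]+.017-.095)
E
```

```text
flap_bar [(0.97, array([0.4731, 0.0207, 0.1303]))]
[0.4745 0.0242 0.109 ] [ 2.7042  4.0688 -1.8631] 0.12512271303571415
-0.16076659941472934 0.031041402865781775
```

View pics/w16.png

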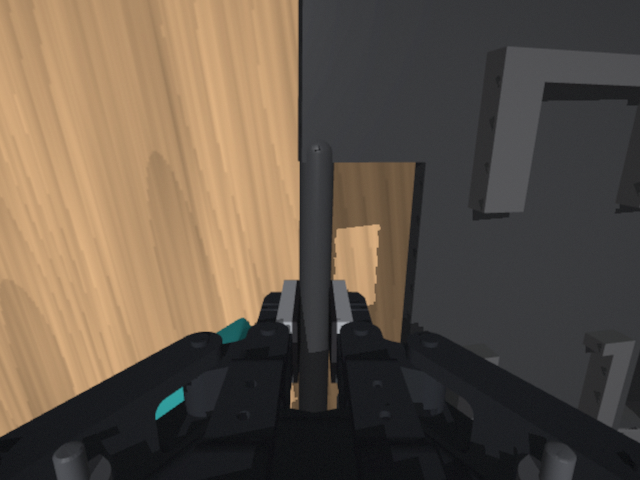

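Request:
step_arm(commands=[{"gripper":255,"slide":[10,0,-2],"roll":0},{"gripper":255,"slide":[10,0,-1],"roll":0},{"gripper":255,"slide":[6,0,0],"roll":0},{"gripper":255,"slide":[0,0,0],"roll":0}])

```text
t: 23.05
eef_pos: [0.4713, 0.0242, 0.0832]
orientation: [0.043, 0.705, -0.042, 0.706]
force: [1.6, 5.1, -0.6]
grip_width: 0.125
```

Request:
step_arm(commands=[{"gripper":255,"slide":[4,0,0],"roll":0},{"gripper":255,"slide":[2,0,0],"roll":0},{"gripper":255,"slide":[0,0,0],"roll":0}])

```text
t: 23.35
eef_pos: [0.4712, 0.0242, 0.0776]
orientation: [0.043, 0.705, -0.042, 0.706]
force: [1.8, 4.7, -1.2]
grip_width: 0.13
```

Request:
step_arm(commands=[{"gripper":255,"slide":[2,0,0],"roll":0},{"gripper":255,"slide":[0,0,0],"roll":0}])

```text
t: 23.55
eef_pos: [0.4711, 0.0242, 0.0758]
orientation: [0.043, 0.705, -0.042, 0.706]
force: [0.3, 5.5, -1.7]
grip_width: 0.129
```

Request:
step_arm(commands=[{"gripper":255,"slide":[3,0,0],"roll":0},{"gripper":255,"slide":[0,0,0],"roll":0}])

```text
t: 23.75
eef_pos: [0.4713, 0.0242, 0.0754]
orientation: [0.043, 0.705, -0.042, 0.707]
force: [-5.4, 4.7, 18.3]
grip_width: 0.128
```

Request:
step_arm(commands=[{"gripper":255,"slide":[3,0,0],"roll":0},{"gripper":255,"slide":[0,0,0],"roll":0}])

```text
t: 23.95
eef_pos: [0.4712, 0.024, 0.0732]
orientation: [0.043, 0.705, -0.042, 0.707]
force: [-7.0, 4.0, 23.5]
grip_width: 0.127
```

The flap is down on the supports, with upward reaction at 0.0755. I release with a small opening so the rear finger stays inside the hand hole, then raise.

Request:
step_arm(commands=[{"gripper":175,"slide":[0,0,0],"roll":0},{"gripper":175,"slide":[0,0,0],"roll":0},{"gripper":175,"slide":[-10,0,0],"roll":0},{"gripper":175,"slide":[-30,0,0],"roll":0},{"gripper":175,"slide":[-50,0,0],"roll":0},{"gripper":175,"slide":[-40,0,0],"roll":0},{"gripper":175,"slide":[0,0,0],"roll":0}])

```text
t: 24.65
eef_pos: [0.474, 0.0233, 0.2062]
orientation: [0.043, 0.702, -0.043, 0.71]
force: [0.5, -0.2, -0.0]
grip_width: 0.313
```

```bash

python3 - <<'E'
from h import *
print(state()["eef_pos"],state()["force"])
p=capture("scene");cv2.imwrite("pics/s17.png",p["img"][:,:,::-1])
for t in("support_left_nose","support_right_nose","flap_bar","recess","recess_head","remote","remote_head","rack"): print(t,[(round(d["score"],2),np.array(d["at"])) for d in landmark_of(p,t)])
p=capture("top");cv2.imwrite("pics/t17.png",p["img"][:,:,::-1])
for t in("flap_bar","recess","recess_head","remote","remote_head","rack"): print(t,[(round(d["score"],2),np.array(d["at"])) for d in landmark_of(p,t)])
E
```

```text
[0.474  0.0233 0.2062] [ 0.5385 -0.175  -0.0198]
support_left_nose [(0.6, array([ 0.4253, -0.3219,  0.001 ])), (0.38, array([ 0.415 , -0.3122,  0.0324])), (0.29, array([0.7928, 0.0361, 0.2008]))]
support_right_nose []
flap_bar [(0.81, array([0.4715, 0.0216, 0.095 ]))]
recess [(0.73, array([0.4691, 0.0204, 0.0985])), (0.58, array([0.5708, 0.0074, 0.0982])), (0.37, array([ 0.4283, -0.2563,  0.0334]))]
recess_head []
remote [(0.94, array([ 0.4152, -0.3104,  0.0377])), (0.92, array([ 0.3516, -0.0906,  0.0237])), (0.72, array([ 0.2055, -0.3753,  0.0342]))]
remote_head [(0.84, array([ 0.1354, -0.3776,  0.0359])), (0.8, array([ 0.4315, -0.2559,  0.0352])), (0.74, array([ 0.3073, -0.1179,  0.0284])), (0.19, array([ 0.4281, -0.3162, -0.002 ]))]
rack [(0.92, array([ 0.4259, -0.319 ,  0.0003]))]
flap_bar []
recess []
recess_head [(0.58, array([ 0.5625, -0.0422,  0.1004]))]
remote [(0.59, array([ 0.4153, -0.3133,  0.0304])), (0.56, array([ 0.201 , -0.3689,  0.0346]))]
remote_head [(0.61, array([ 0.1408, -0.3838,  0.0409])), (0.57, array([ 0.302 , -0.1154,  0.0273])), (0.55, array([ 0.4197, -0.2583,  0.0354]))]
rack [(0.89, array([ 0.4237, -0.3177,  0.0002]))]
```

View pics/s17.png

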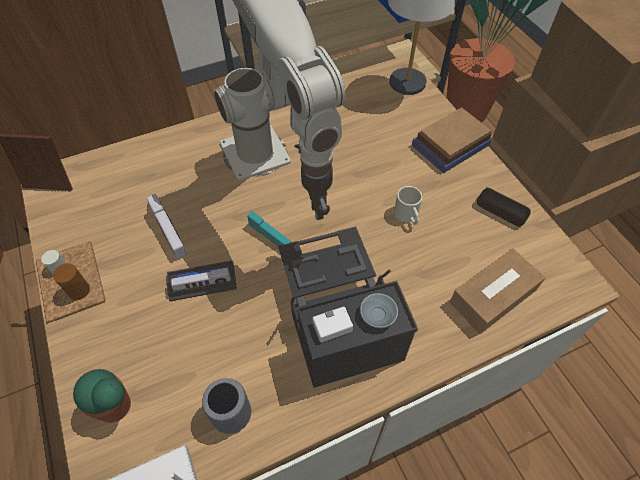

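The flap lies level on both supports, with the bar at z≈0.095. Now over the rack for a close look.

```bash

python3 - <<'E'
from h import *
rel([.4245,-.318,.13],-.2)
E
```

```text
t 25.45 roll 0.079 q6 1.74 slide now [  70.  -344.6   -3.9] slide after roll [  70.  -343.8   23.3]
```

Request:
step_arm(commands=[{"gripper":100,"slide":[0,0,0],"roll":0.079},{"gripper":100,"slide":[0,-40,3],"roll":0},{"gripper":100,"slide":[0,-45,3],"roll":0},{"gripper":100,"slide":[0,-45,3],"roll":0},{"gripper":100,"slide":[10,-45,3],"roll":0},{"gripper":100,"slide":[20,-45,3],"roll":0},{"gripper":100,"slide":[20,-45,3],"roll":0},{"gripper":100,"slide":[20,-45,3],"roll":0},{"gripper":100,"slide":[0,-34,2],"roll":0},{"gripper":100,"slide":[0,0,0],"roll":0}])

```text
t: 26.45
eef_pos: [0.4231, -0.322, 0.1291]
orientation: [0.072, 0.704, -0.073, 0.703]
force: [0.1, -0.1, -0.0]
grip_width: 0.603
```

```bash

python3 - <<'E'
from h import *
s,p=wrist("w18.png",("remote","remote_head","rack"))
print(s["eef_pos"],jaw())
rel([.4245,-.318,.13],-.2)
E
```

```text
remote [(0.92, array([ 0.2047, -0.3728,  0.0359])), (0.82, array([ 0.4136, -0.3141,  0.0304]))]
remote_head [(0.97, array([ 0.4276, -0.2614,  0.0397]))]
rack [(0.24, array([ 0.4321, -0.2594,  0.0362]))]
[ 0.4231 -0.322   0.1291] -0.19917756536279457
t 26.65 roll 0.001 q6 1.13 slide now [ 0.2 -0.6  0.3] slide after roll [ 0.2 -0.6  0.3]
```

View pics/w18.png

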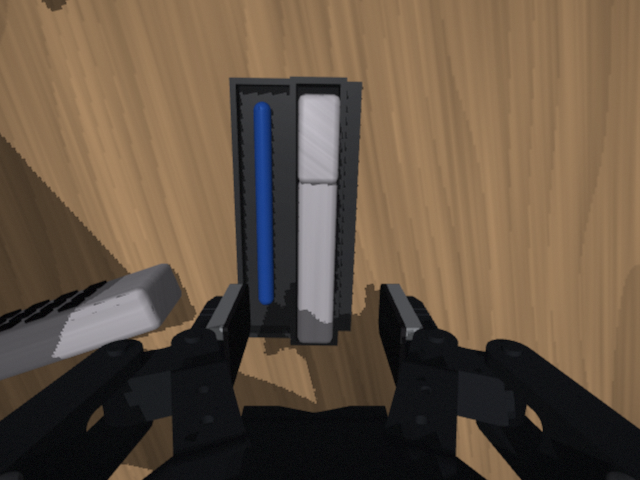

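The remote stands at columns 299–340, rows 95–343, parallel to the fingers and about 1.5 mm right of centre. The stylus is at (264,200). I shift toward its balance point and descend.

Request:
step_arm(commands=[{"gripper":100,"slide":[35,7,1],"roll":0},{"gripper":100,"slide":[40,0,0],"roll":0},{"gripper":100,"slide":[30,0,0],"roll":0},{"gripper":100,"slide":[0,0,0],"roll":0},{"gripper":255,"slide":[0,0,0],"roll":0},{"gripper":255,"slide":[0,0,0],"roll":0},{"gripper":255,"slide":[0,0,0],"roll":0},{"gripper":255,"slide":[0,0,0],"roll":0}], squeeze=40)

```text
t: 27.45
eef_pos: [0.4281, -0.312, 0.0272]
orientation: [0.07, 0.702, -0.071, 0.705]
force: [0.7, 2.8, 7.2]
grip_width: 0.267
```

Request:
step_arm(commands=[{"gripper":255,"slide":[-20,0,0],"roll":0},{"gripper":255,"slide":[-30,0,0],"roll":0},{"gripper":255,"slide":[-30,0,0],"roll":0},{"gripper":255,"slide":[0,0,0],"roll":0}])

```text
t: 27.85
eef_pos: [0.4296, -0.3139, 0.1102]
orientation: [0.069, 0.7, -0.073, 0.707]
force: [0.2, -0.6, -0.4]
grip_width: 0.272
```

```bash

cat >> h.py <<'E'
def path(target,roll,n,dz=0):
    s=state();R=rot();d=(np.array(target)-s["eef_pos"])/n
    for k in range(n):
        v=(R.T@d*1000).round(0);print('{"gripper": 255, "slide": [%d, %d, %d], "roll": %.3f},'%(*v,roll/n))
        R=R@Ro.from_rotvec([roll/n,0,0]).as_matrix()
E
python3 - <<'E'
from h import *
s,p=wrist("w19.png",("remote","remote_head"))
print(s["eef_pos"],s["force"],s["grip_width"])
path([.545,-.300,s["eef_pos"][2]],-3.06,21)
E
```

```text
remote [(0.86, array([ 0.4124, -0.318 ,  0.1148])), (0.74, array([ 0.2034, -0.3731,  0.035 ]))]
remote_head [(0.84, array([ 0.4308, -0.2622,  0.1206]))]
[ 0.4296 -0.3139  0.1102] [ 0.2127 -0.5828 -0.3606] 0.2722368834911783
{"gripper": 255, "slide": [0, 2, 5], "roll": -0.146},
{"gripper": 255, "slide": [0, 1, 6], "roll": -0.146},
{"gripper": 255, "slide": [0, 0, 6], "roll": -0.146},
{"gripper": 255, "slide": [0, -1, 6], "roll": -0.146},
{"gripper": 255, "slide": [0, -2, 5], "roll": -0.146},
{"gripper": 255, "slide": [0, -2, 5], "roll": -0.146},
{"gripper": 255, "slide": [0, -3, 5], "roll": -0.146},
{"gripper": 255, "slide": [0, -4, 4], "roll": -0.146},
{"gripper": 255, "slide": [0, -4, 4], "roll": -0.146},
{"gripper": 255, "slide": [0, -5, 3], "roll": -0.146},
{"gripper": 255, "slide": [0, -5, 2], "roll": -0.146},
{"gripper": 255, "slide": [0, -5, 1], "roll": -0.146},
{"gripper": 255, "slide": [0, -6, 1], "roll": -0.146},
{"gripper": 255, "slide": [0, -6, 0], "roll": -0.146},
{"gripper": 255, "slide": [0, -6, -1], "roll": -0.146},
{"gripper": 255, "slide": [0, -5, -2], "roll": -0.146},
{"gripper": 255, "slide": [0, -5, -3], "roll": -0.146},
{"gripper": 255, "slide": [0, -5, -3], "roll": -0.146},
{"gripper": 255, "slide": [0, -4, -4], "roll": -0.146},
{"gripper": 255, "slide": [0, -4, -4], "roll": -0.146},
{"gripper": 255, "slide": [0, -3, -5], "roll": -0.146},
```

View pics/w19.png

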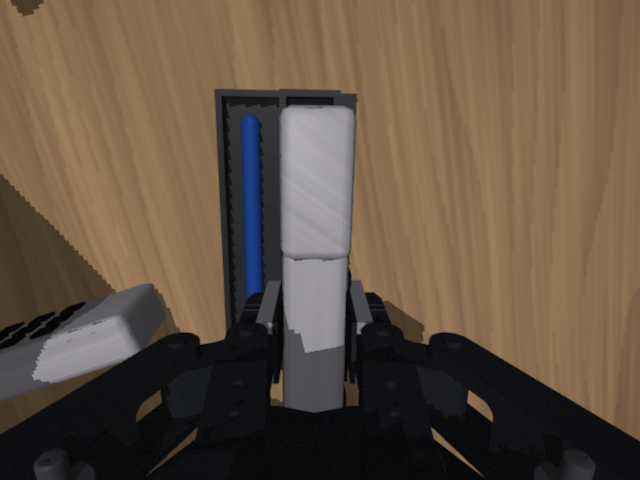

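The remote is lifted, held at (316,330) with its head end up in the view. I turn it half round while carrying it behind the rack.

Request:
step_arm(commands=[{"gripper":255,"slide":[0,2,5],"roll":-0.146},{"gripper":255,"slide":[0,1,6],"roll":-0.146},{"gripper":255,"slide":[0,0,6],"roll":-0.146},{"gripper":255,"slide":[0,-1,6],"roll":-0.146},{"gripper":255,"slide":[0,-2,5],"roll":-0.146},{"gripper":255,"slide":[0,-2,5],"roll":-0.146},{"gripper":255,"slide":[0,-3,5],"roll":-0.146},{"gripper":255,"slide":[0,-4,4],"roll":-0.146},{"gripper":255,"slide":[0,-4,4],"roll":-0.146},{"gripper":255,"slide":[0,-5,3],"roll":-0.146}])

```text
t: 29.0
eef_pos: [0.4824, -0.3047, 0.1029]
orientation: [-0.417, 0.571, 0.42, 0.57]
force: [-0.2, -0.4, -0.3]
grip_width: 0.268
```

Request:
step_arm(commands=[{"gripper":255,"slide":[0,-5,2],"roll":-0.146},{"gripper":255,"slide":[0,-5,1],"roll":-0.146},{"gripper":255,"slide":[0,-6,1],"roll":-0.146},{"gripper":255,"slide":[0,-6,0],"roll":-0.146},{"gripper":255,"slide":[0,-6,-1],"roll":-0.146},{"gripper":255,"slide":[0,-5,-2],"roll":-0.146},{"gripper":255,"slide":[0,-5,-3],"roll":-0.146},{"gripper":255,"slide":[0,-5,-3],"roll":-0.146},{"gripper":255,"slide":[0,-4,-4],"roll":-0.146},{"gripper":255,"slide":[0,-4,-4],"roll":-0.146}])

```text
t: 30.0
eef_pos: [0.539, -0.2991, 0.1027]
orientation: [-0.691, 0.146, 0.693, 0.146]
force: [-0.8, 0.1, 0.1]
grip_width: 0.272
```

Request:
step_arm(commands=[{"gripper":255,"slide":[20,-3,-5],"roll":-0.146},{"gripper":255,"slide":[30,0,0],"roll":0},{"gripper":255,"slide":[20,0,0],"roll":0},{"gripper":255,"slide":[0,0,0],"roll":0}])

```text
t: 30.4
eef_pos: [0.5417, -0.2968, 0.0294]
orientation: [-0.697, 0.096, 0.704, 0.098]
force: [-0.1, 0.2, -1.3]
grip_width: 0.271
```

```bash

python3 - <<'E'
from h import *
s,p=wrist("w20.png",("remote","remote_head"))
print(s["eef_pos"],s["force"],s["grip_width"],jaw(),s["joint_positions"][5])
p=crop("scene",(180,180,380,330),"pics/s20.png",4)
E
```

```text
remote [(0.66, array([ 0.556 , -0.2937,  0.0347]))]
remote_head [(0.71, array([ 0.5417, -0.3523,  0.0385]))]
[ 0.5417 -0.2968  0.0294] [-0.0728  0.158  -1.3318] 0.27089017035067203 2.8659272343916466 -1.7963910440575015
```

View pics/s20.png

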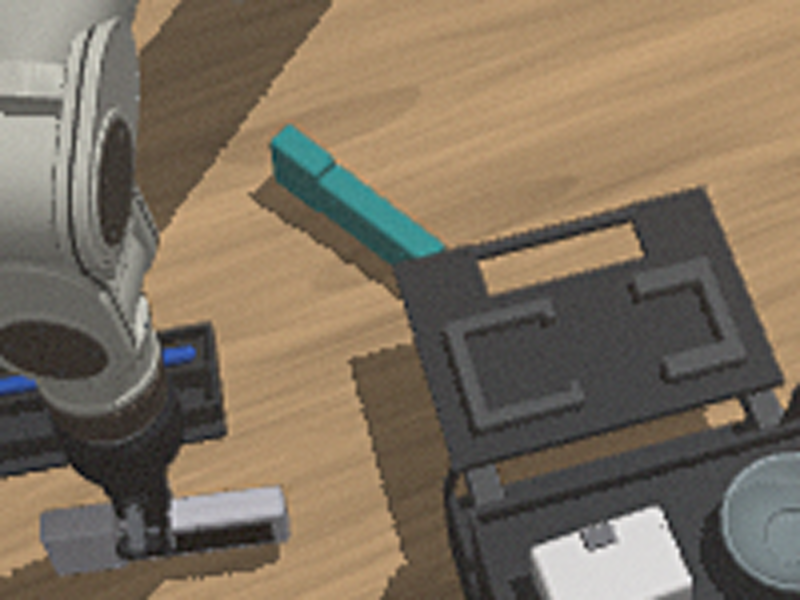

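The remote is held upright with its buttons toward the robot and its origin about 5 mm too high. I lower to contact, open, and then tip it with the robot-side finger toward +x, so it lands on its back.

Request:
step_arm(commands=[{"gripper":255,"slide":[4,0,0],"roll":0},{"gripper":255,"slide":[2,0,0],"roll":0},{"gripper":255,"slide":[0,0,0],"roll":0}])

```text
t: 30.9
eef_pos: [0.5458, -0.299, 0.0292]
orientation: [0.7, -0.097, -0.7, -0.097]
force: [0.5, 0.2, -1.4]
grip_width: 0.267
```

Request:
step_arm(commands=[{"gripper":255,"slide":[1,0,0],"roll":0},{"gripper":255,"slide":[1,0,0],"roll":0}])

```text
t: 31.1
eef_pos: [0.546, -0.2991, 0.0272]
orientation: [0.701, -0.097, -0.7, -0.097]
force: [-0.8, -0.4, -1.8]
grip_width: 0.269
```

Request:
step_arm(commands=[{"gripper":255,"slide":[2,0,0],"roll":0},{"gripper":255,"slide":[1,0,0],"roll":0},{"gripper":255,"slide":[0,0,0],"roll":0}])

```text
t: 31.4
eef_pos: [0.5456, -0.2989, 0.0237]
orientation: [-0.7, 0.097, 0.701, 0.097]
force: [-0.3, -0.3, -0.4]
grip_width: 0.266
```

Request:
step_arm(commands=[{"gripper":255,"slide":[1,0,0],"roll":0},{"gripper":255,"slide":[1,0,0],"roll":0},{"gripper":255,"slide":[0,0,0],"roll":0}])

```text
t: 31.7
eef_pos: [0.546, -0.2991, 0.0223]
orientation: [0.701, -0.097, -0.7, -0.097]
force: [0.0, 1.0, -0.0]
grip_width: 0.269
```

Weight is off the gripper, so it is touching down. Open fully.

Request:
step_arm(commands=[{"gripper":170,"slide":[0,0,0],"roll":0},{"gripper":0,"slide":[0,0,0],"roll":0},{"gripper":0,"slide":[0,0,0],"roll":0},{"gripper":0,"slide":[0,0,0],"roll":0},{"gripper":0,"slide":[4,0,0],"roll":0},{"gripper":0,"slide":[0,0,0],"roll":0}])

```text
t: 32.3
eef_pos: [0.5454, -0.2988, 0.0173]
orientation: [-0.7, 0.097, 0.701, 0.097]
force: [-0.9, -0.4, 0.9]
grip_width: 0.996
```

```bash

python3 - <<'E'
from h import *
s,p=wrist("w21.png",("remote","remote_head"))
print(s["eef_pos"],s["force"],s["grip_width"],jaw(),w2t([.001,0,0]))
p=crop("scene",(180,220,380,370),"pics/s21.png",4)
E
```

```text
remote [(0.59, array([ 0.5608, -0.2976,  0.0218]))]
remote_head []
[ 0.5454 -0.2988  0.0173] [-0.9323 -0.3998  0.9425] 0.9961136420235215 2.8659399225092064 [-0.  -0.3 -1. ]
```

View pics/s21.png

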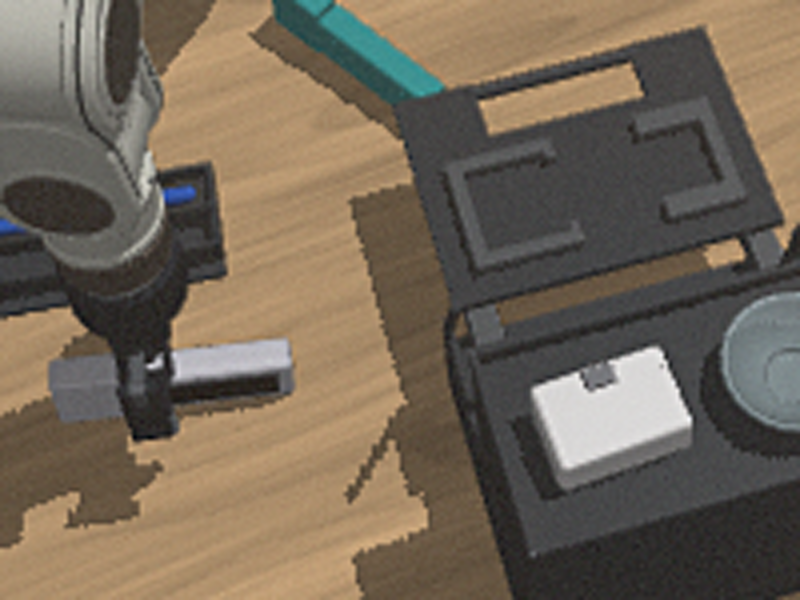

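View pics/w21.png

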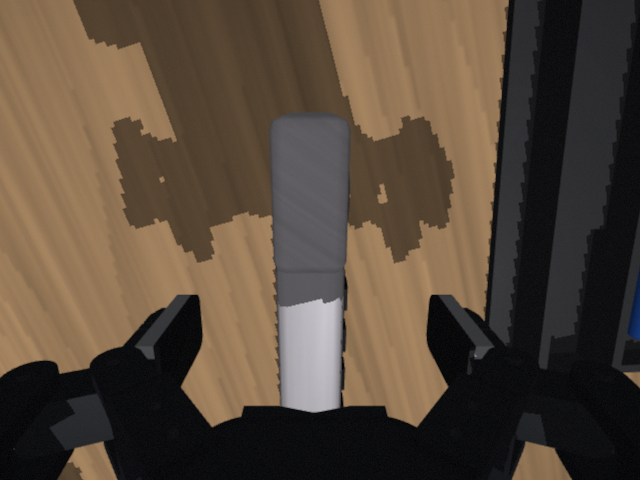

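The remote stands upright at column 312 with its buttons on the right (robot) side. I push toward tool −z with the right finger.

Request:
step_arm(commands=[{"gripper":0,"slide":[0,0,-20],"roll":0},{"gripper":0,"slide":[0,0,-8],"roll":0},{"gripper":0,"slide":[0,0,-6],"roll":0},{"gripper":0,"slide":[0,0,-5],"roll":0},{"gripper":0,"slide":[0,0,-5],"roll":0}])

```text
t: 33.0
eef_pos: [0.5881, -0.3109, 0.0179]
orientation: [-0.7, 0.097, 0.701, 0.097]
force: [-0.6, -0.5, 0.4]
grip_width: 0.999
```

```bash

python3 - <<'E'
from h import *
s,p=wrist("w22.png",())
print(s["eef_pos"],s["force"])
E
```

```text
[ 0.5881 -0.3109  0.0179] [-0.595  -0.5404  0.3638]
```

View pics/w22.png

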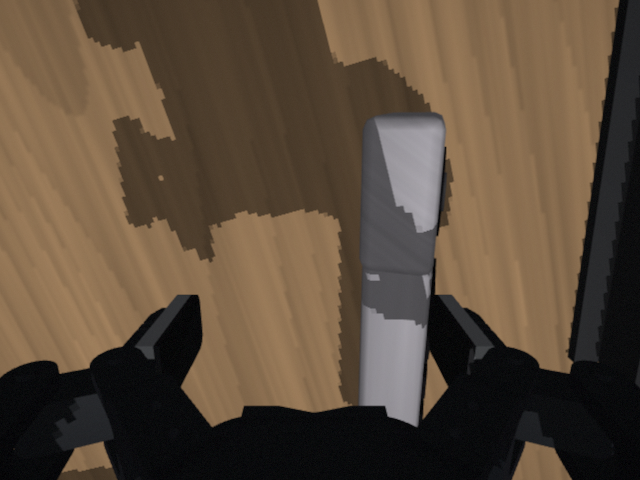

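Request:
step_arm(commands=[{"gripper":0,"slide":[0,0,-6],"roll":0},{"gripper":0,"slide":[0,0,-6],"roll":0},{"gripper":0,"slide":[0,0,-6],"roll":0}])

```text
t: 33.35
eef_pos: [0.606, -0.316, 0.0181]
orientation: [0.7, -0.097, -0.7, -0.097]
force: [0.4, 0.2, -0.6]
grip_width: 0.997
```

```bash

python3 - <<'E'
from h import *
s,p=wrist("w23.png",())
print(s["eef_pos"],s["force"])
p=crop("scene",(180,220,380,370),"pics/s23.png",4)
E
```

```text
[ 0.606  -0.316   0.0181] [ 0.4312  0.1585 -0.6076]
```

View pics/w23.png

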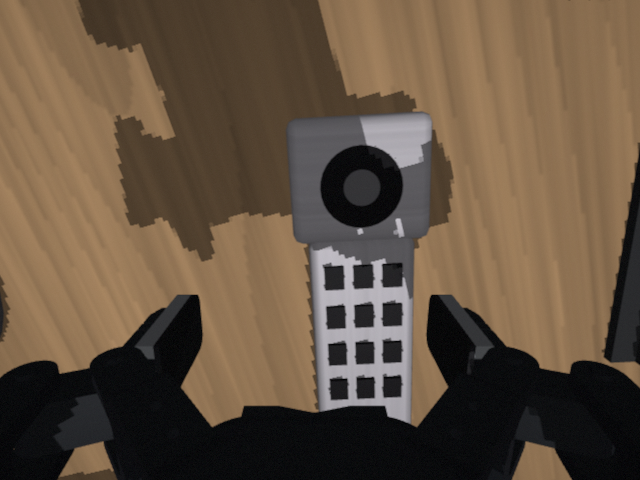

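View pics/s23.png

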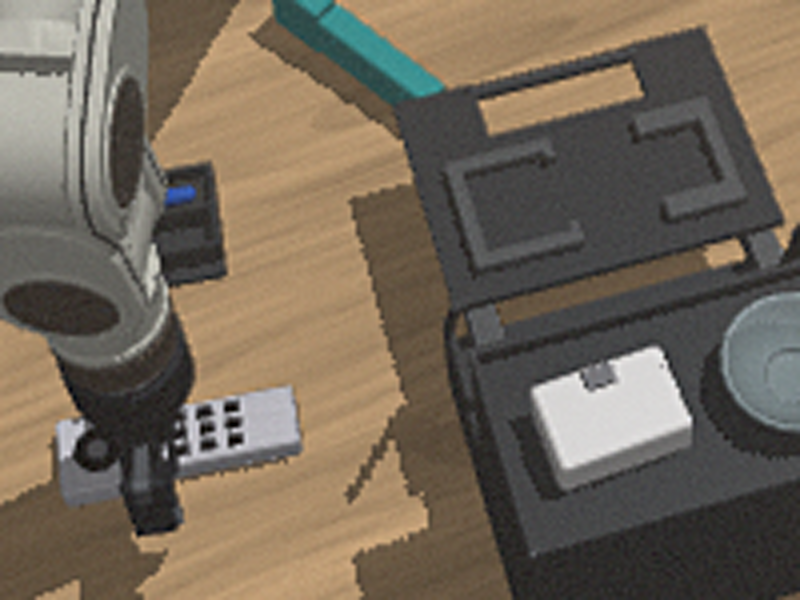

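It lies flat with buttons up, head at (361,180), between the open fingers with no contact. I let it rest a moment and measure its pose in the wrist view.

Request:
step_arm(commands=[{"gripper":0,"slide":[0,0,0],"roll":0},{"gripper":0,"slide":[0,0,0],"roll":0},{"gripper":0,"slide":[0,0,0],"roll":0}])

```text
t: 33.75
eef_pos: [0.6052, -0.3158, 0.018]
orientation: [-0.7, 0.097, 0.701, 0.097]
force: [0.7, 1.0, -0.1]
grip_width: 1.002
```

```bash
cat >> h.py <<'E'
def wback(s,p,u,v,z):
    H=p["hand_eye"];K=p["intrinsics"];R=Ro.from_quat(s["orientation"]).as_matrix()
    d=np.linalg.inv(K)@[u,v,1];d=H[:3,:3]@np.array([d[0],-d[1],-d[2]])
    o=s["eef_pos"]+R@H[:3,3];w=R@d
    return o+w*(z-o[2])/w[2]
E
python3 - <<'E'
from h import *
s,p=wrist("w24.png",("remote","remote_head"))
print(s["eef_pos"],s["force"])
a=wback(s,p,361.5,187,.024);b=wback(s,p,364,352,.024);c=wback(s,p,363,277,.024)
print(a,b,c)
for q in ((292,118),(432,113),(298,240),(425,237),(312,250),(413,250)): print(q,wback(s,p,*q,.024))
E
```

```text
remote [(0.8, array([ 0.5871, -0.3077, -0.0044]))]
remote_head [(0.76, array([ 0.5808, -0.3587,  0.0051]))]
[ 0.6052 -0.3158  0.018 ] [ 0.7038  0.9605 -0.1297]
[ 0.5737 -0.355   0.024 ] [ 0.5902 -0.2833  0.024 ] [ 0.5822 -0.3181  0.024 ]
(292, 118) [ 0.5925 -0.3872  0.024 ]
(432, 113) [ 0.5419 -0.3747  0.024 ]
(298, 240) [ 0.6038 -0.341   0.024 ]
(425, 237) [ 0.5538 -0.3282  0.024 ]
(312, 250) [ 0.5994 -0.3354  0.024 ]
(413, 250) [ 0.5596 -0.3241  0.024 ]
```

View pics/w24.png

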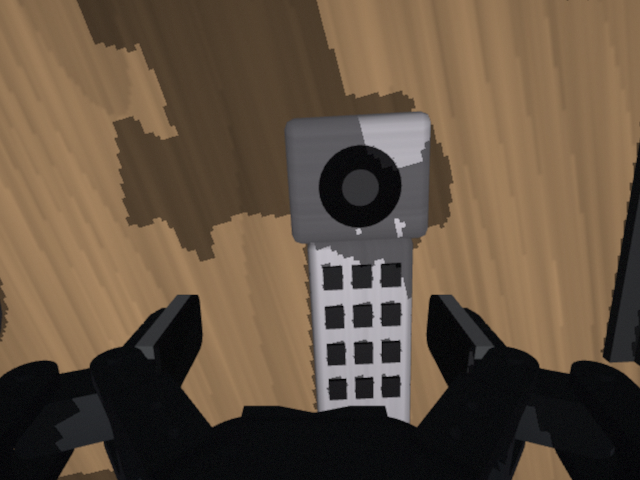

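```bash

python3 - <<'E'
from h import *
rel([.5878,-.2956,-.008],-.235)
E
```

```text
t 33.9 roll -0.041 q6 -1.78 slide now [ 26.1 -14.7  22.4] slide after roll [ 26.1 -15.6  21.8]
```

Request:
step_arm(commands=[{"gripper":0,"slide":[0,0,0],"roll":-0.041},{"gripper":0,"slide":[0,-16,22],"roll":0},{"gripper":0,"slide":[0,0,0],"roll":0}])

```text
t: 34.2
eef_pos: [0.5847, -0.2926, 0.017]
orientation: [-0.7, 0.082, 0.704, 0.083]
force: [0.5, 0.5, 0.4]
grip_width: 1.003
```

```bash

python3 - <<'E'
from h import *
s,p=wrist("w25.png",())
rel([.5878,-.2956,-.008],-.235)
E
```

```text
t 34.25 roll 0.001 q6 -1.8 slide now [25.6  1.3 -1.9] slide after roll [25.6  1.3 -1.9]
```

View pics/w25.png

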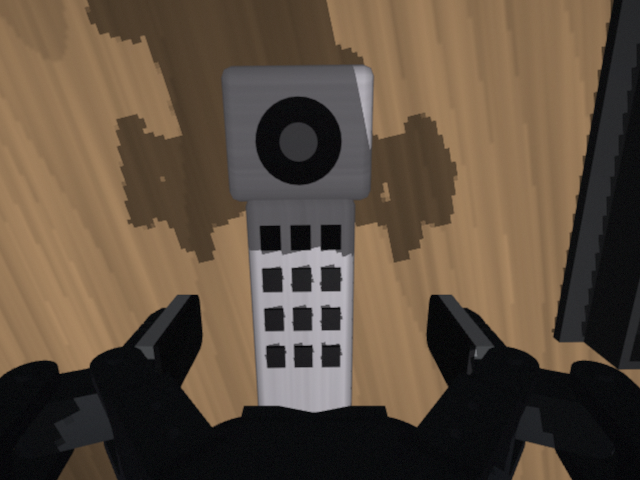

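```bash

python3 - <<'E'
from h import *
s=state();p=capture("wrist")
a=wback(s,p,298.5,141,.024);b=wback(s,p,303.3,356,.024);c=(wback(s,p,232,199,.024)+wback(s,p,370,196,.024))/2
d=a-b;d/=np.linalg.norm(d);print(a,b,c,d)
o=c-.03*d;g=o-.010*d;yaw=np.arctan2(d[0],-d[1]);print("origin",o,"grip",g,"yaw",yaw)
rel([g[0],g[1],-.008],yaw)
E
```

```text
[ 0.5762 -0.3571  0.024 ] [ 0.5967 -0.2665  0.024 ] [ 0.5805 -0.3359  0.024 ] [-0.2198 -0.9755  0.    ]
origin [ 0.5871 -0.3067  0.024 ] grip [ 0.5893 -0.2969  0.024 ] yaw -0.22162381133955153
t 34.3 roll -0.013 q6 -1.8 slide now [26.2  1.5 -2.1] slide after roll [26.2  1.5 -2.1]
```

Request:
step_arm(commands=[{"gripper":0,"slide":[0,1,-3],"roll":-0.013},{"gripper":0,"slide":[13,0,0],"roll":0},{"gripper":0,"slide":[12,0,0],"roll":0},{"gripper":0,"slide":[0,0,0],"roll":0},{"gripper":255,"slide":[0,0,0],"roll":0},{"gripper":255,"slide":[0,0,0],"roll":0},{"gripper":255,"slide":[0,0,0],"roll":0},{"gripper":255,"slide":[0,0,0],"roll":0}])

```text
t: 35.1
eef_pos: [0.5911, -0.2971, -0.0063]
orientation: [0.703, -0.078, -0.702, -0.078]
force: [-0.9, -0.7, -1.6]
grip_width: 0.507
```

Gripped across the width (opening 0.507, about 43 mm). Lift.

Request:
step_arm(commands=[{"gripper":255,"slide":[-20,0,0],"roll":0},{"gripper":255,"slide":[-40,0,0],"roll":0},{"gripper":255,"slide":[-40,0,0],"roll":0},{"gripper":255,"slide":[-40,0,0],"roll":0},{"gripper":255,"slide":[-15,0,0],"roll":0},{"gripper":255,"slide":[0,0,0],"roll":0}])

```text
t: 35.7
eef_pos: [0.5925, -0.2979, 0.1522]
orientation: [0.705, -0.079, -0.7, -0.077]
force: [0.2, 0.9, -1.7]
grip_width: 0.508
```

```bash

python3 - <<'E'
from h import *
s,p=wrist("w26.png",())
print(s["eef_pos"],s["force"],s["grip_width"])
p=capture("top");
for t in("recess","recess_head","flap_bar","flap_hinge"): print(t,[(round(d["score"],2),np.array(d["at"])) for d in landmark_of(p,t)])
cv2.imwrite("pics/t26.png",cv2.resize(p["img"][130:310,240:440,::-1],None,fx=4,fy=4,interpolation=2)[:600,:800])
p=capture("scene")
for t in("recess","recess_head","flap_bar","flap_hinge"): print(t,[(round(d["score"],2),np.array(d["at"])) for d in landmark_of(p,t)])
cv2.imwrite("pics/s26.png",cv2.resize(p["img"][200:350,250:450,::-1],None,fx=4,fy=4,interpolation=2))
E
```

```text
[ 0.5925 -0.2979  0.1522] [ 0.2034  0.8716 -1.6959] 0.5084708541984819
recess [(0.83, array([0.5718, 0.0106, 0.0997]))]
recess_head [(0.62, array([ 0.5648, -0.0427,  0.1004])), (0.59, array([ 0.4242, -0.3166, -0.0004]))]
flap_bar [(0.96, array([0.4684, 0.0266, 0.0957]))]
flap_hinge [(0.96, array([0.633 , 0.0057, 0.0995]))]
recess [(0.73, array([0.5713, 0.0079, 0.1019]))]
recess_head [(0.79, array([ 0.565 , -0.0451,  0.0992]))]
flap_bar [(0.62, array([0.4729, 0.0183, 0.0974]))]
flap_hinge [(0.6, array([0.6353, 0.0082, 0.096 ]))]
```

View pics/w26.png

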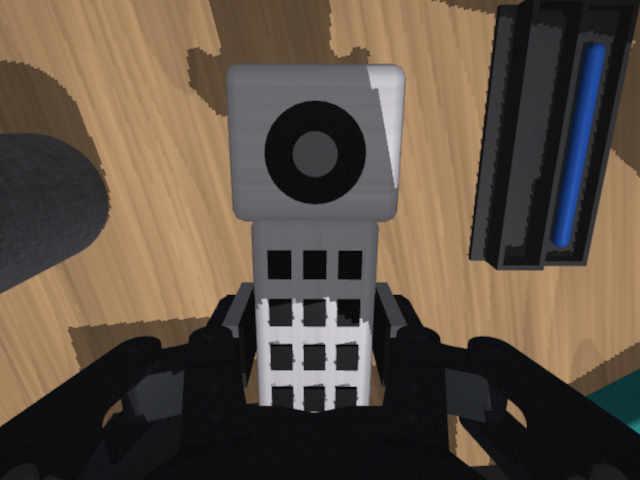

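View pics/s26.png

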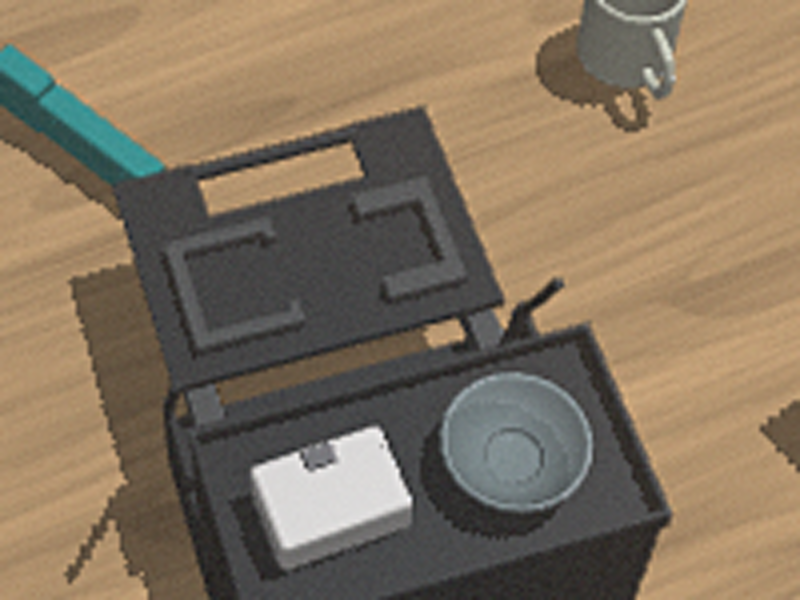

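View pics/t26.png

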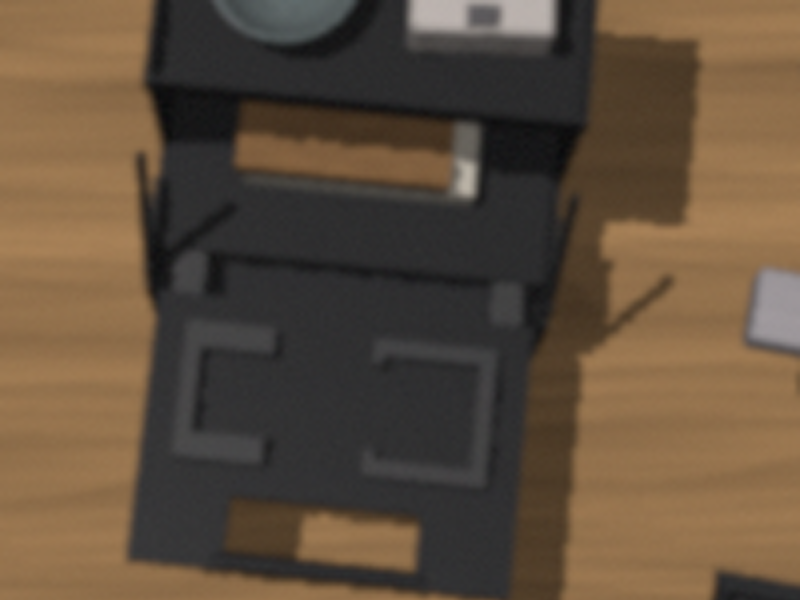

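```bash

cat > m.py <<'E'
from h import *
def back(p,u,v,z):
    C=p["camera_from_world"];K=p["intrinsics"]
    d=np.linalg.inv(K)@[u,v,1];d=np.array([d[0],-d[1],-d[2]])
    R=C[:3,:3];o=-R.T@C[:3,3];w=R.T@d
    return o+w*(z-o[2])/w[2]
E
python3 - <<'E'
from m import *
s=state();p=capture("wrist");R=rot()
zt=s["eef_pos"][2]+.0063+.024
for q in ((315,153),(315,265),(314,357),(235,221),(395,220),(228,66),(404,68)):
    print(q,(R.T@(wback(s,p,*q,zt)-s["eef_pos"])*1000).round(1))
p=capture("scene")
S=[back(p,250+x/4,200+y/4,.109) for x,y in ((165,245),(200,350),(428,180),(465,280))]
p=capture("top")
T=[back(p,240+x/4,130+y/4,.109) for x,y in ((497,347),(485,487),(188,318),(173,455))]
for Q in(S,T):
    h=(Q[0]+Q[1])/2;t=(Q[2]+Q[3])/2;d=h-t;print(np.array(Q)[:,:2].round(4).tolist(),"mid",(h+t)/2,"len",np.linalg.norm(d),"yaw",np.arctan2(d[0],-d[1]))
E
```

```text
(315, 153) [-30.3  60.9   1.4]
(315, 265) [-30.3  22.8   1.4]
(314, 357) [-30.3 -13.6   1.1]
(235, 221) [-30.3  38.5 -25.4]
(395, 220) [-30.3  38.9  28.2]
(228, 66) [-30.3  86.5 -24.8]
(404, 68) [-30.3  86.   28.2]
[[0.5211, -0.0746], [0.6049, -0.0848], [0.5487, 0.1111], [0.6304, 0.0976]] mid [0.5763 0.0124 0.109 ] len 0.1859273635559413 yaw -0.14299131064512777
[[0.5991, -0.0888], [0.5143, -0.0779], [0.6227, 0.0966], [0.5391, 0.1071]] mid [0.5688 0.0092 0.109 ] len 0.1867532813673006 yaw -0.12981357140228586
```

```bash

python3 - <<'E'
from h import *
rel([.5734,.0178,.19],-.13)
E
```

```text
t 36.4 roll -0.092 q6 -1.82 slide now [ -42.1 -303.2   85.8] slide after roll [ -42.1 -309.8   57.8]
```

Request:
step_arm(commands=[{"gripper":255,"slide":[-42,0,0],"roll":-0.092},{"gripper":255,"slide":[0,-39,7],"roll":0},{"gripper":255,"slide":[0,-39,7],"roll":0},{"gripper":255,"slide":[0,-39,7],"roll":0},{"gripper":255,"slide":[0,-39,7],"roll":0},{"gripper":255,"slide":[0,-39,7],"roll":0},{"gripper":255,"slide":[0,-39,7],"roll":0},{"gripper":255,"slide":[0,-39,8],"roll":0},{"gripper":255,"slide":[0,-37,8],"roll":0},{"gripper":255,"slide":[0,0,0],"roll":0}])

```text
t: 37.4
eef_pos: [0.5726, 0.0226, 0.1904]
orientation: [0.706, -0.043, -0.706, -0.044]
force: [-0.6, -0.7, -0.7]
grip_width: 0.507
```

Request:
step_arm(commands=[{"gripper":255,"slide":[30,0,0],"roll":0},{"gripper":255,"slide":[20,0,0],"roll":0},{"gripper":255,"slide":[10,0,0],"roll":0},{"gripper":255,"slide":[0,0,0],"roll":0}])

```text
t: 37.8
eef_pos: [0.5719, 0.0175, 0.1285]
orientation: [-0.704, 0.046, 0.707, 0.046]
force: [-0.5, -1.2, -0.5]
grip_width: 0.505
```

```bash

python3 - <<'E'
from h import *
rel([.5734,.0178,.0927],-.13)
s,p=wrist("w27.png",());print(s["eef_pos"],jaw())
E
```

```text
t 37.8 roll -0.0 q6 -1.41 slide now [35.8 -0.5 -1.5] slide after roll [35.8 -0.5 -1.5]
[0.5719 0.0175 0.1285] 3.0113128515588166
```

View pics/w27.png

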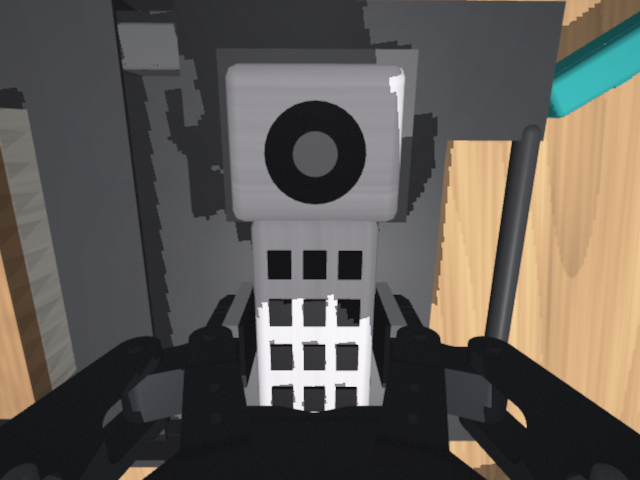

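```bash

python3 - <<'E'
import cv2
im=cv2.imread("pics/w27.png")[30:240,180:460]
im=cv2.convertScaleAbs(im,alpha=1.6,beta=20)
cv2.imwrite("pics/c27.png",cv2.resize(im,None,fx=2.8,fy=2.8,interpolation=2))
E
```

```text
(no output)
```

View pics/c27.png

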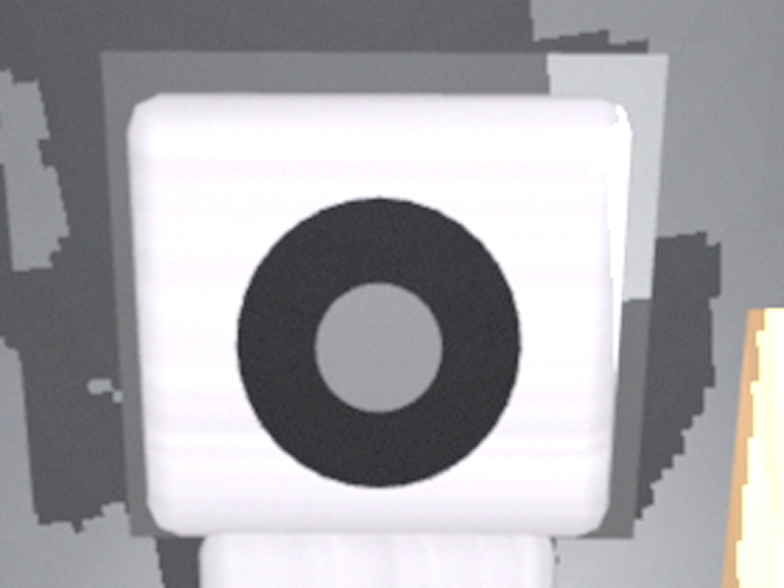

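```bash

python3 - <<'E'
from h import *
s=state();p=capture("wrist");R=rot()
for x,y in ((102,53),(668,55),(130,537),(632,538)):
    print((R.T@(wback(s,p,180+x/2.8,30+y/2.8,.109)-s["eef_pos"])*1000).round(1))
zt=s["eef_pos"][2]+.0063+.024
for q in ((315,153),(315,265),(314,357),(235,221),(395,220),(228,66),(404,68)):
    print(q,(R.T@(wback(s,p,*q,zt)-s["eef_pos"])*1000).round(1))
E
```

```text
[ 20.9 100.4 -40. ]
[ 20.8 100.1  45.1]
[ 20.9  25.5 -40.4]
[20.8 25.3 44.6]
(315, 153) [-30.3  60.8   1.4]
(315, 265) [-30.3  22.7   1.4]
(314, 357) [-30.3 -13.7   1.1]
(235, 221) [-30.3  38.4 -25.5]
(395, 220) [-30.3  38.8  28.2]
(228, 66) [-30.3  86.4 -24.9]
(404, 68) [-30.3  85.9  28.2]
```

Rim centre against remote: 1 mm lateral, about 1.5 mm lengthwise, parallel. I correct that and descend.

Request:
step_arm(commands=[{"gripper":255,"slide":[10,-1.5,1],"roll":0},{"gripper":255,"slide":[10,0,0],"roll":0},{"gripper":255,"slide":[4,0,0],"roll":0},{"gripper":255,"slide":[4,0,0],"roll":0},{"gripper":255,"slide":[0,0,0],"roll":0}])

```text
t: 38.4
eef_pos: [0.5717, 0.0196, 0.1012]
orientation: [-0.705, 0.046, 0.706, 0.046]
force: [-0.4, 0.3, -1.2]
grip_width: 0.505
```

Request:
step_arm(commands=[{"gripper":255,"slide":[3,0,0],"roll":0},{"gripper":255,"slide":[2,0,0],"roll":0},{"gripper":255,"slide":[0,0,0],"roll":0}])

```text
t: 38.7
eef_pos: [0.5721, 0.0197, 0.0968]
orientation: [-0.706, 0.046, 0.706, 0.046]
force: [0.4, -0.9, -1.5]
grip_width: 0.505
```

Request:
step_arm(commands=[{"gripper":255,"slide":[2,0,0],"roll":0},{"gripper":255,"slide":[1,0,0],"roll":0},{"gripper":255,"slide":[0,0,0],"roll":0}])

```text
t: 39.0
eef_pos: [0.5721, 0.0196, 0.0939]
orientation: [-0.706, 0.046, 0.706, 0.046]
force: [0.1, 0.9, -0.0]
grip_width: 0.504
```

Request:
step_arm(commands=[{"gripper":255,"slide":[1,0,0],"roll":0},{"gripper":255,"slide":[1,0,0],"roll":0},{"gripper":255,"slide":[0,0,0],"roll":0}])

```text
t: 39.3
eef_pos: [0.5724, 0.0197, 0.0926]
orientation: [0.706, -0.046, -0.705, -0.046]
force: [-1.6, 0.1, 3.1]
grip_width: 0.504
```

```bash

python3 - <<'E'
from h import *
s,p=wrist("w28.png",());print(s["eef_pos"],s["force"])
E
```

```text
[0.5724 0.0197 0.0926] [-1.6316  0.0589  3.0607]
```

View pics/w28.png

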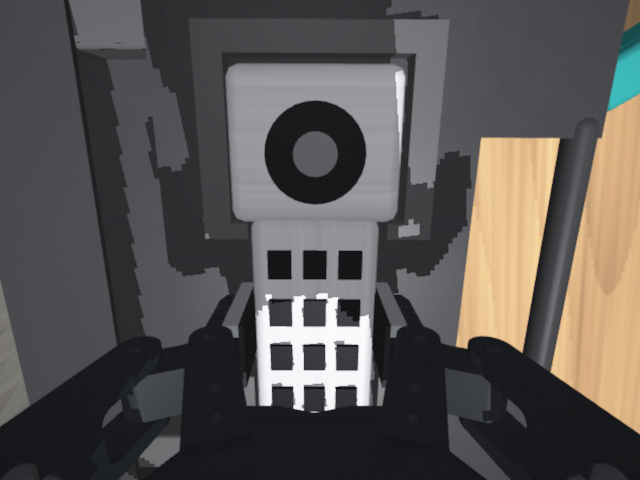

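The rim surrounds the remote's head with an even gap, and contact came at the expected height. A light press, then release and rise.

Request:
step_arm(commands=[{"gripper":255,"slide":[2,0,0],"roll":0},{"gripper":255,"slide":[1,0,0],"roll":0},{"gripper":255,"slide":[0,0,0],"roll":0}])

```text
t: 39.65
eef_pos: [0.5725, 0.0196, 0.0925]
orientation: [0.706, -0.046, -0.705, -0.046]
force: [-6.6, 0.1, 18.7]
grip_width: 0.505
```

Request:
step_arm(commands=[{"gripper":80,"slide":[-2,0,0],"roll":0},{"gripper":80,"slide":[0,0,0],"roll":0},{"gripper":80,"slide":[0,0,0],"roll":0},{"gripper":80,"slide":[-20,0,0],"roll":0},{"gripper":80,"slide":[-40,0,0],"roll":0},{"gripper":80,"slide":[-40,0,0],"roll":0},{"gripper":80,"slide":[-10,0,0],"roll":0},{"gripper":80,"slide":[0,0,0],"roll":0}])

```text
t: 40.45
eef_pos: [0.5737, 0.0197, 0.2028]
orientation: [0.707, -0.046, -0.704, -0.046]
force: [-0.5, -0.1, 0.6]
grip_width: 0.68
```

```bash

python3 - <<'E'
from h import *
s,p=wrist("w29.png",("remote","recess","remote_head","recess_head"));print(s["eef_pos"],s["force"])
p=capture("scene")
for t in("remote","recess","remote_head","recess_head","flap_bar","support_left_nose","support_right_nose"): print(t,[(round(d["score"],2),np.array(d["at"])) for d in landmark_of(p,t)][:3])
cv2.imwrite("pics/s29.png",cv2.resize(p["img"][200:350,250:450,::-1],None,fx=4,fy=4,interpolation=2))
E
```

```text
remote [(0.97, array([ 0.3523, -0.0935,  0.0266])), (0.63, array([0.571 , 0.0117, 0.0948]))]
recess []
remote_head [(0.74, array([ 0.5655, -0.0425,  0.1034]))]
recess_head []
[0.5737 0.0197 0.2028] [-0.4772 -0.1128  0.62  ]
remote [(0.92, array([ 0.3502, -0.0923,  0.0257])), (0.8, array([0.574 , 0.015 , 0.1013])), (0.72, array([ 0.2067, -0.3761,  0.0365]))]
recess [(0.88, array([0.5679, 0.0049, 0.099 ]))]
remote_head [(0.83, array([ 0.1382, -0.3798,  0.037 ])), (0.68, array([ 0.3088, -0.1169,  0.0281])), (0.57, array([0.4377, 0.3452, 0.0026]))]
recess_head [(0.96, array([ 0.5629, -0.0459,  0.1013]))]
flap_bar [(0.87, array([0.4697, 0.0201, 0.0963]))]
support_left_nose []
support_right_nose [(0.43, array([ 0.3893, -0.3042,  0.0054]))]
```

View pics/w29.png

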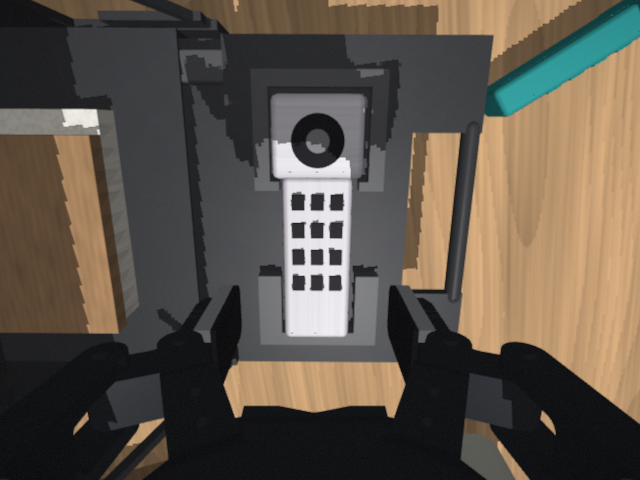

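View pics/s29.png

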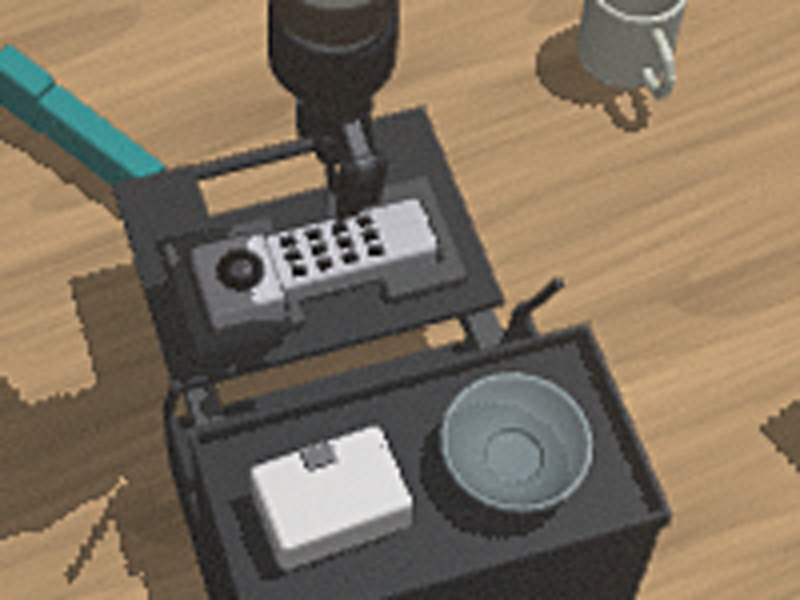

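The wrist view shows the remote buttons-up inside both rim ends (head at (318,140), handle end at (318,325)). The flap is level and the gripper clear. Handing in.

```bash
python3 -c "
from rig import *
print(job_done())"
```

```text
the job is handed in; nothing more can be done
None
```

I carried out every step and handed the job in at about 41 s of the 72 s allowed. The hand-in reports no verdict, and one check below, the support travel, came out borderline.

**What was done:**
- I pulled both supports out while the flap was up.
- I lowered the flap onto them by its grip bar along its arc, without a drop.
- I took the smaller silver remote from the rack, turned it half round, stood it on the cabinet top and tipped it onto its back, buttons up.
- I let it rest untouched, gripped it across its width, seated it in the recess with a press of about 19 N, then released and rose clear.

**Last checks:**
- **Remote:** The wrist view showed it flat, buttons up, inside both rim ends. The seating height matched the recess floor.
- **Flap:** The network put the grip bar at about 96 mm, which is level.
- **Robot:** The force reading was near zero and the gripper was clear of everything.
- **Mug, stylus, dish and coin box:** They looked unmoved and I never touched them, but I did not measure this.

**Things that disagreed:**
- **Support travel:** The measured pull was only 74–80 mm per side, not 85 mm, so it sits close to the 75 mm limit. I took the resistance of about 25 N on both sides as the hard stop. The front ends stood about 137 mm ahead of the hinge, against 142 mm nominal. I did not get a clear reading of the supports after lowering the flap.
- **Remote position:** The last scene-camera estimate put the remote's centre about 12 mm from the recess centre. The wrist view and the recess positions measured earlier put it within a few mm, and I trusted those.
- **Fingertip height:** The fingertips turned out to be about 29 mm shorter than the stated TCP geometry. The first two tries on the left support missed because of this, and I corrected it with a touch probe on the table.

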